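# Clip the replacement load-cell amplifier onto the rail of a test-rig panel

## Task

Mount the light-grey replacement amplifier module with the blue front in the free space on the steel rail of the sloping panel, between the power supply and the terminal row: with its foot still off the rail, hook its top lip over the rail's upper edge, then tilt the module down until its red foot clip snaps over the lower edge and the module sits flush. Leave the old dark module where it lies.

Things in the scene. Friction and masses are not known exactly. Their poses are not given: they have to be found in the camera images.
- amp: Replacement amplifier, loose, 0.15-0.25 kg: light-grey rail module, dark-blue front, red foot clip. Axes: x = its height, 92 mm, +x = top end with the lip; y = width, 36 mm, flat sides; z = depth, 72 mm, +z = front. Origin: middle of the back, at the ends of the feet. Starts on its back on the desk, top end roughly away from the robot. Body +-46 mm in x up to z = 47, front nose +-26 mm up to z = 72.
- amp_seat (a point): On the amplifier, 9.5 mm in front of its origin, same axes: the seat plane of its back that comes to lie on the rail's edges. The seat is flat from x = -27 to +13 mm; beyond that it is relieved away from the rail at 25 degrees, so that the lip can be hooked with the module tilted about 25 degrees (foot end off the rail).
- amp_lip (a point): Inner upper edge of the amplifier's fixed lip (module's axes), 15.2 mm toward the top from the seat point and 2.9 mm behind the seat plane. The lip is 1.8 mm thick and 3.6 mm long: it points to the module's -x from a leg whose inner face is 18.8 mm from the seat point. The leg ends at the back, 9.5 mm behind the seat plane.
- amp_front (a point): Point on the amplifier's flat front face (module's axes), on its lower (foot) half, 18 mm from the middle line, 62 mm in front of the seat plane. Pressed here with 6 to 12 N, along its arc about the rail's upper edge (so also down the slope, about 12 mm in all), a hooked module's clip snaps home. Pressed square to the rail the finger drags on the face and more is needed.
- amp_clip (a joint): Red spring clip at the amplifier's foot, sliding along the module's height: 0 m = sprung home, positive = pushed outward (at most 0.006 m). Its tooth points to the top end, tip 13.2 mm below the seat point, holding face 3 mm behind the seat plane, then a 45-degree lead-in ramp that meets the rail when the module is about 0.2 rad from flush. The rail's lower edge pushes it about 3 mm open before it snaps.
- rail: Plated steel top-hat rail, 276 mm long, 35 mm wide, 15 mm high, fixed on a white plate that slopes up away from the robot at 30 degrees. Origin on the plate under the rail's middle; x up the slope, y along the rail (left), z square out of the plate. A mounted module has its axes along these, origin at about x = -1, z = 5.5 mm. Wiring ducts 29 mm high at x = +-(77 to 107) mm.
- rail_top_edge (a point): Front corner of the rail's upper edge (rail's axes), at the middle of the free space. The edge is a 2.3 mm thick flange that overhangs the rail's wall by 5.5 mm, 12.7 mm clear of the plate behind. The free space reaches 61 mm to either side along y: on the left a grey power supply up to 77 mm off the plate, on the right an end bracket and terminals up to 50 mm.
- rail_low_edge (a point): Front corner of the rail's lower edge (rail's axes), at the middle of the free space, 35 mm down the slope from the upper one; the same flange, over which the foot clip snaps.
- old_amp: Old amplifier taken off the rail, loose: same size, axes and origin as the replacement, but dark with an amber (orange-yellow) front. It lies on its back on the desk beside the replacement; which of the two lies further left varies.

How it is judged:
On the way:
1. the lip is hooked under the rail's upper edge in the free space while the foot is still off the rail (module tilted at least 0.12 rad from flush) (x of amp_lip in the frame of rail between 0.009 and 0.0165 m and z of amp_lip in the frame of rail between 0.002 and 0.013 m and y of amp in the frame of rail between -0.045 and 0.05 m and angle between the z axis of amp and the z axis of rail, either way round above 0.12 rad), for 0.1 s.
At the end, for the whole second after the job is handed in: The replacement amplifier sits in the rail's free space, lip under the upper edge (within 3 mm), flush with the rail (0.05 rad, origin 3.5 to 7.5 mm off the plate), clip sprung home (within 1.2 mm), released and at rest; the old module is within 3 cm of where it lay (x of amp_lip in the frame of rail between 0.0105 and 0.0165 m and z of amp_lip in the frame of rail between 0.0095 and 0.0135 m and y of amp in the frame of rail between -0.045 and 0.05 m and z of amp in the frame of rail between 0.0035 and 0.0075 m and angle between the z axis of amp and the z axis of rail, either way round below 0.05 rad and angle between the x axis of amp and the x axis of rail, either way round below 0.06 rad and value of joint amp_clip below 0.0012 m and linear speed of amp below 0.02 m/s and distance of old_amp from where it was at the start of the episode below 0.03 m); the robot touches nothing.
It fails at once if the old dark module is pushed or carried away (more than 3 cm) (distance of old_amp from where it was at the start of the episode above 0.03 m).
It also fails if it takes over 51 s, if anything falls off the work surface, if the arm or the gripper's body presses on something with over 40 N, if the wrist force passes 120 N, or if a joint passes its speed limit or range.

## Robot

A 6-joint arm with a two-finger parallel gripper is mounted at the origin on a cart in front of the work surface, level with it; the furniture and walls round the work are solid. World frame = base frame: x ahead of the robot, y to its left, z up, the work surface at z = 0. Lengths are in m, angles in rad, forces in N, time in s.
With the tool pointing down it reaches from about 0.375 to 0.975 m from the base axis. Payload 3.8 kg.
Tool frame: the origin (TCP) lies between the finger pads; the fingertips stand 22 mm ahead of it and the grasp point (between the pads) lies 3 mm ahead of it (bot.finger_overhang is the distance from the TCP to the fingertips, in m); x points along the fingers, y is the direction in which the jaws open and shut, and the axes are right-handed (so a half turn about x gives the same grasp; the last joint's range is limited). The gripper opens to 85 mm and grips with 20 to 120 N. Pads are 22 mm wide; open, the fingers measure 114 mm over their backs; the gripper's body (76 mm by 85 mm) begins 54 mm behind the grasp point. The pads swing forward as they close: fully open they stand 13 mm farther back than shut.
Start: joints at [1.246, 0.264, 1.604, -0, 1.274, -0.037], TCP at [0.192, 0.647, 0.253] pointing down, gripper open.
Joint ranges: [-2.63, 2.63], [-0.94, 2.18], [0.31, 2.57], [-1.31, 4.45], [0, 2.66], [-2.55, 2.55]. Speed limits (rad/s): [2.57, 2.57, 3.14, 3.14, 3.14, 3.14].

## Interface

Orientations are given as a rotation vector (axis times angle).
In Python, from workcell import bot gives the robot as it stands. The module is installed in compiled form; this text tells all that it offers.
- The arm moves only by the tool arm_command, never from a script. Its argument "series" is a list that holds one entry, the list of rows, each a list of 7 numbers: the turn, a rotation vector about the tool's x, y, z in rad, then the shift along the tool's x, y, z in cm, then the opening, from 0 (shut) to 1 (fully open). In form: [[[rx, ry, rz, x, y, z, grip], ...]]. A call has 1 to 10 rows; each row shifts and turns the pose as measured when the row begins, along the tool's axes as they then stand; what a row does not reach is not made up. A row lasts 1/10 s, in which the tool goes at most 50 mm and 8.59 degrees, less where a joint would pass 70% of its speed; a pose out of reach is approached as far as the arm can. A call is refused whole if a number of a shift passes 5 or a number of a turn 0.15, either way. A call with a gripper value outside its range is refused whole. The fingers move at their own pace and stop on an object; "newtons" is the grip in N (left out, the last holds). Time passes only in rows, so rows that do not move let the fingers close. It gives the time, the measured TCP pose, the force and the opening at its end, in the units of the state.
- bot.read_state(): the state, without advancing time (a new reading comes with each control period).
- bot.read_camera(name): name is "scene" or "top"; returns (picture, depth): 480x640x3 uint8, blue, green, red; 480x640 float32, m along the optical axis (not along the pixel's ray), 0 where there is no reading.
- bot.camera_info(name): a dict with "K" (3x3 intrinsics, pixels), "dist_coeffs" ([k1, k2, p1, p2, k3] as OpenCV has them; the pictures are not rectified), "extrinsics" (4x4, takes a point from camera to world coordinates). Camera axes: x right, y down, z forward; pixel columns grow to the right and rows downward; lengths in m; the calibration is good to about 2 mm. A picture is of the moment at which its call begins. camera_info takes no time and is no camera call.
- bot.finish_job(): hands the job in, once; it reports no verdict.
The state is a dict: "time": time; "q": joint angles; "joint_vel": joint speeds; "joint_torque": joint torques, N m; "tool_pos": TCP position; "tcp_rot": TCP orientation; "wrist_force": force on the tool from outside, world axes, zero at the start; "torque": the same for the moment, N m; "width": opening from 0.0 (shut) to 1.0 (fully open).
Only numpy, scipy, OpenCV 4.12 (cv2) and the standard library are available. Lean on these libraries where they do the work, as an engineer would, in place of code of your own. Each camera call takes 0.05 s, during which the arm holds its last target.

## Working session

There is one attempt and no reset: what is moved stays moved. The work goes in short steps, Python scripts to look and compute and a tool call to move; the robot and the scene stay as the last step left them, time stands still between calls to the robot, and variables do not carry over. Pictures are saved under pics/ and viewed, and the job is handed in when it is done.

Besides the shell and the picture viewer there is one more tool, called after "Request:" as name(argument=value, ...) on one line, values as JSON. arm_command: Moves the arm, as the interface text tells. Its arguments: {"type":"object","properties":{"series":{"type":"array"},"newtons":{"type":"number"}},"required":["series"]}

```bash
mkdir -p pics; ls
cat > h.py <<'E'
import numpy as np, cv2
from workcell import bot
from scipy.spatial.transform import Rotation as R
np.set_printoptions(precision=4,suppress=True)
E
python3 - <<'E'
from h import *
s=bot.read_state(); print({k:(np.round(v,4).tolist()) for k,v in s.items()}); print(bot.finger_overhang)
for n in("scene","top"):
    im,d=bot.read_camera(n); cv2.imwrite(f"pics/{n}0.png",im); np.savez(f"{n}0.npz",im=im,d=d)
    c=bot.camera_info(n); print(n,c)
E
```

```text
pics
{'time': 0.0, 'q': [1.2461, 0.2648, 1.6054, 0.0, 1.2737, -0.0369], 'joint_vel': [0.0003, -0.001, 0.002, -0.0012, -0.002, 0.0003], 'joint_torque': [0.0016, -51.5108, -36.7319, 0.0001, 0.0129, -0.0], 'tool_pos': [0.1914, 0.6466, 0.2519], 'tcp_rot': [0.2241, 1.5594, -0.2277], 'wrist_force': [0.8833, -0.2539, 0.9553], 'torque': [0.0301, -0.0195, -0.065], 'width': 1.0017}
0.022
scene {'K': array([[443.6202,   0.    , 320.3139],
       [  0.    , 443.6202, 238.3981],
       [  0.    ,   0.    ,   1.    ]]), 'dist_coeffs': array([-0.0777,  0.    ,  0.    ,  0.    ,  0.    ]), 'extrinsics': array([[ 0.5828, -0.5655,  0.5835,  0.0084],
       [-0.8126, -0.4038,  0.4203, -0.2377],
       [-0.0021, -0.7191, -0.6949,  0.6992],
       [ 0.    ,  0.    ,  0.    ,  1.    ]])}
top {'K': array([[438.8632,   0.    , 319.2499],
       [  0.    , 438.8632, 240.4767],
       [  0.    ,   0.    ,   1.    ]]), 'dist_coeffs': array([-0.0566,  0.    ,  0.    ,  0.    ,  0.    ]), 'extrinsics': array([[ 0.0026, -0.9949,  0.1004,  0.4096],
       [-1.    , -0.0023,  0.003 ,  0.0949],
       [-0.0028, -0.1004, -0.9949,  0.9532],
       [ 0.    ,  0.    ,  0.    ,  1.    ]])}
```

View pics/scene0.png

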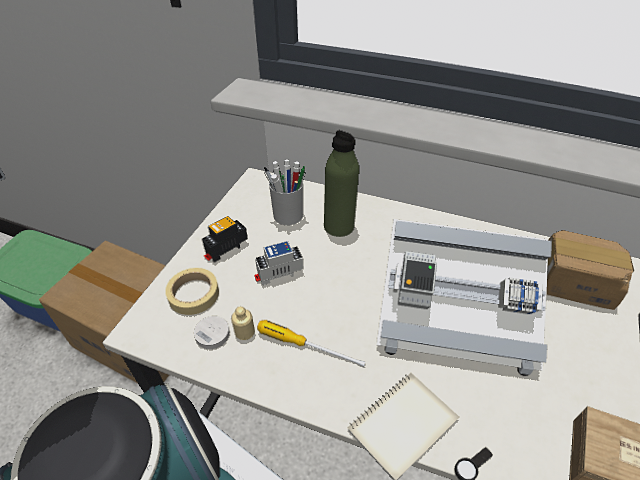

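View pics/top0.png

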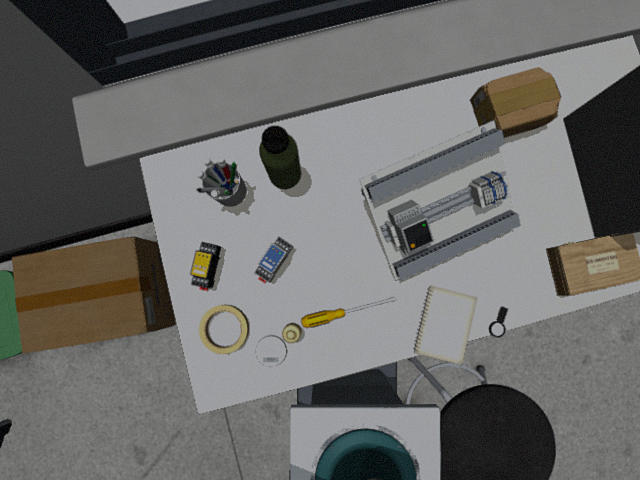

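Run:
```python
from h import *
t=np.load("top0.npz")['im']; s=np.load("scene0.npz")['im']
def z(im,x0,y0,x1,y1,n):
    k=min(800/(x1-x0),600/(y1-y0)); cv2.imwrite("pics/"+n,cv2.resize(im[y0:y1,x0:x1],None,fx=k,fy=k,interpolation=cv2.INTER_CUBIC))
z(t,350,120,530,290,"z_top_rail.png"); z(s,370,210,560,380,"z_sc_rail.png")
z(t,180,220,310,310,"z_top_amp.png"); z(s,190,200,320,295,"z_sc_amp.png")
```

```text
(no output)
```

View pics/z_top_rail.png

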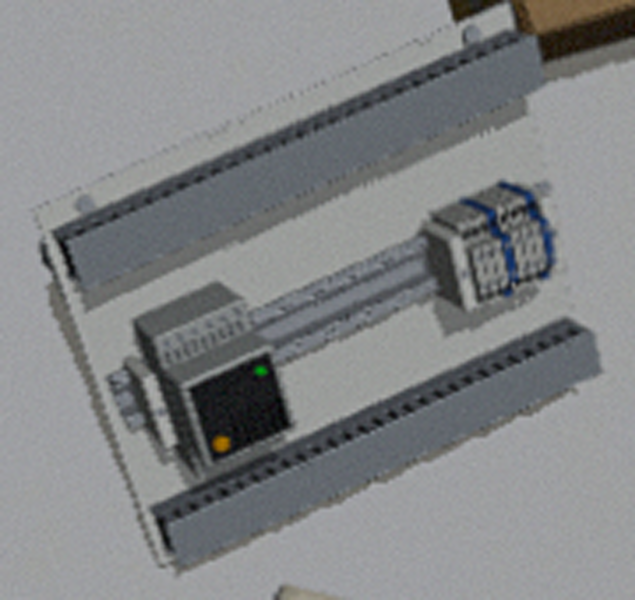

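View pics/z_sc_rail.png

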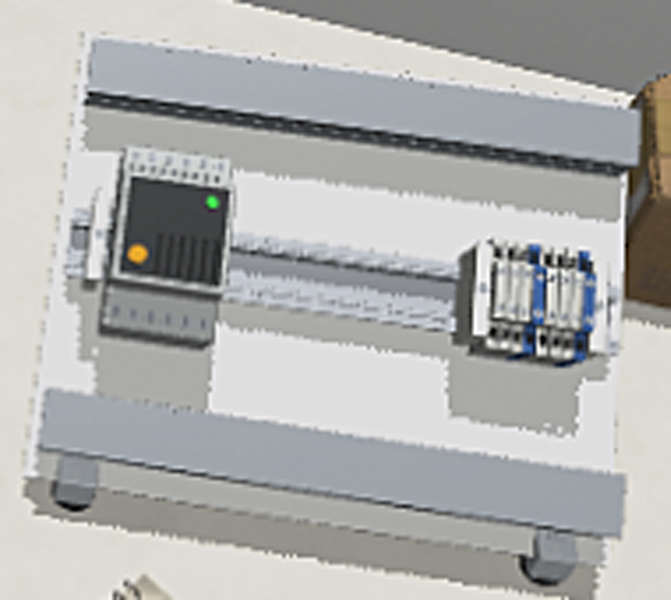

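View pics/z_top_amp.png

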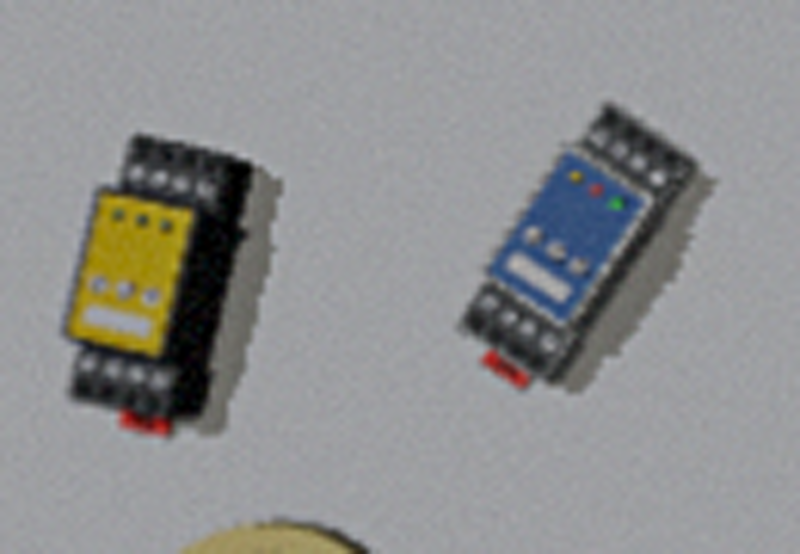

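View pics/z_sc_amp.png

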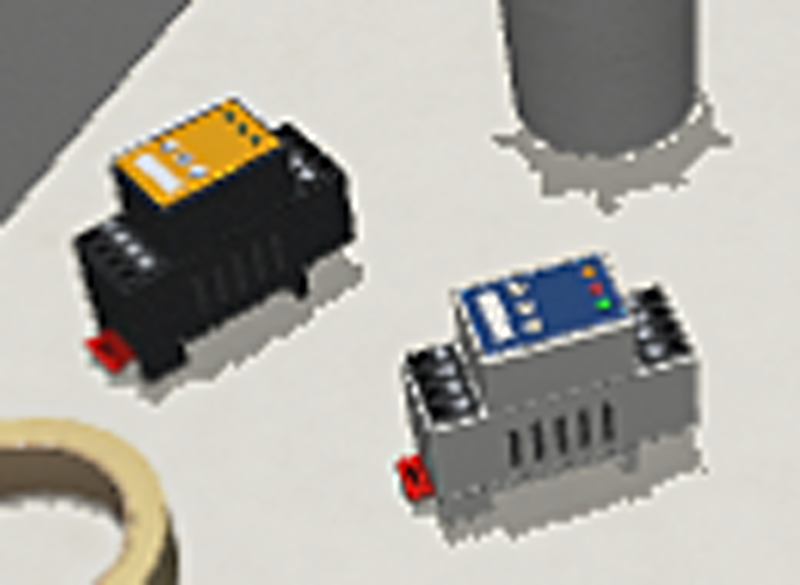

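```bash
cat >> h.py <<'E'
def cloud(n,im,d):
    c=bot.camera_info(n); v,u=np.indices(d.shape)
    uv=np.stack([u,v],-1).reshape(-1,1,2).astype(float)
    n_=cv2.undistortPoints(uv,c['K'],c['dist_coeffs']).reshape(480,640,2)
    P=np.dstack([n_*d[...,None],d]); E=c['extrinsics']
    return P@E[:3,:3].T+E[:3,3]
def rays(n,uv):
    c=bot.camera_info(n); E=c['extrinsics']
    q=cv2.undistortPoints(np.array(uv,float).reshape(-1,1,2),c['K'],c['dist_coeffs']).reshape(-1,2)
    return E[:3,3],np.c_[q,np.ones(len(q))]@E[:3,:3].T
def onplane(n,uv,p0,nrm):
    o,r=rays(n,uv); return o+r*(((p0-o)@nrm)/(r@nrm))[:,None]
def proj(n,P):
    c=bot.camera_info(n); E=np.linalg.inv(c['extrinsics'])
    return cv2.projectPoints(np.atleast_2d(P)@E[:3,:3].T+E[:3,3],np.zeros(3),np.zeros(3),c['K'],c['dist_coeffs'])[0].reshape(-1,2)
E
python3 - <<'E'
from h import *
s=bot.read_state(); print(R.from_rotvec(s['tcp_rot']).as_matrix())
for n in("top","scene"):
    z=np.load(n+"0.npz"); im,d=z['im'],z['d']; W=cloud(n,im,d)
    hsv=cv2.cvtColor(im,cv2.COLOR_BGR2HSV)
    # desk
    m=(np.abs(W[...,2])<.02)&(d>0)&(W[...,0]>.3)&(W[...,0]<.8)&(np.abs(W[...,1])<.6); print(n,"desk z",np.median(W[m][:,2]),W[m][:,2].std())
    # blue front
    roi=np.zeros(d.shape,bool)
    if n=="top": roi[230:290,250:300]=1
    else: roi[230:290,250:310]=1
    m=(hsv[...,0]>100)&(hsv[...,0]<125)&(hsv[...,1]>100)&roi
    m=m.astype(np.uint8); m=cv2.morphologyEx(m,cv2.MORPH_CLOSE,np.ones((5,5)))
    c=max(cv2.findContours(m,0,2)[0],key=cv2.contourArea); 
    P=W[m>0]; print("blue px",m.sum(),"z",np.median(P[:,2]), "cen",np.median(P,0))
    h=onplane(n,c.reshape(-1,2),np.array([0,0,.072]),np.array([0,0,1.]))
    r=cv2.minAreaRect((h[:,:2]*1000).astype(np.float32)); print("rect mm",r)
    # red foot
    m=((hsv[...,0]<8)|(hsv[...,0]>172))&(hsv[...,1]>150)&roi; print("red",np.argwhere(m)[:,::-1].mean(0),m.sum(), np.median(W[m],0))
    # plate: points above desk in panel region
    cc=(370,210,560,380) if n=="scene" else (350,120,530,290)
    roi=np.zeros(d.shape,bool); roi[cc[1]:cc[3],cc[0]:cc[2]]=1
    wh=roi&(hsv[...,1]<40)&(hsv[...,2]>180)&(W[...,2]>.02)
    P=W[wh]; print(len(P), P.min(0),P.max(0))
    rng=np.random.default_rng(0);best=None
    for i in range(300):
        a=P[rng.choice(len(P),3,False)]; nn=np.cross(a[1]-a[0],a[2]-a[0]); l=np.linalg.norm(nn)
        if l<1e-6: continue
        nn/=l; k=np.abs((P-a[0])@nn)<.003
        if abs(nn[2])<.95 and abs(nn[2])>.7 and (best is None or k.sum()>best.sum()): best=k
    Q=P[best]; c0=Q.mean(0); nn=np.linalg.svd(Q-c0)[2][2]; nn*=np.sign(nn[2])
    print("plate n",nn,"tilt",np.degrees(np.arccos(nn[2])),"yaw",np.degrees(np.arctan2(-nn[1],-nn[0])),c0,len(Q),((Q-c0)@nn).std())
E
```

```text
[[-0.0006  0.2838  0.9589]
 [-0.0019  0.9589 -0.2838]
 [-1.     -0.002  -0.    ]]
top desk z 0.00026442905576029574 0.0033093363196085974
blue px 335 z 0.07202505401563342 cen [0.463  0.1938 0.072 ]
rect mm ((463.3761291503906, 193.68087768554688), (29.224380493164062, 46.16254806518555), 56.806114196777344)
red [261.2727 279.2727] 11 [0.4215 0.2227 0.0075]Traceback (most recent call last):
  File "<stdin>", line 24, in <module>
    return umr_minimum(a, axis, None, out, keepdims, initial, where)
ValueError: zero-size array to reduction operation minimum which has no identity
```

Run:
```python
from h import *
for n in("top","scene"):
    z=np.load(n+"0.npz"); im,d=z['im'],z['d']; W=cloud(n,im,d)
    hsv=cv2.cvtColor(im,cv2.COLOR_BGR2HSV)
    if n=="scene":
        roi=np.zeros(d.shape,bool); roi[230:290,250:310]=1
        m=((hsv[...,0]>100)&(hsv[...,0]<125)&(hsv[...,1]>100)&roi).astype(np.uint8); m=cv2.morphologyEx(m,cv2.MORPH_CLOSE,np.ones((5,5)))
        c=max(cv2.findContours(m,0,2)[0],key=cv2.contourArea); P=W[m>0]; print("blue",np.median(P,0))
        h=onplane(n,c.reshape(-1,2),np.array([0,0,.072]),np.array([0,0,1.])); print(cv2.minAreaRect((h[:,:2]*1000).astype(np.float32)))
    cc=(370,210,560,380) if n=="scene" else (350,120,530,290)
    roi=np.zeros(d.shape,bool); roi[cc[1]:cc[3],cc[0]:cc[2]]=1
    wh=roi&(hsv[...,1]<60)&(hsv[...,2]>130)&(W[...,2]>.02)&(W[...,2]<.25)
    P=W[wh]; print(n,len(P))
    rng=np.random.default_rng(0);best=None
    for i in range(400):
        a=P[rng.choice(len(P),3,False)]; nn=np.cross(a[1]-a[0],a[2]-a[0]); l=np.linalg.norm(nn)
        if l<1e-6: continue
        nn/=l; k=np.abs((P-a[0])@nn)<.002
        if abs(nn[2])<.95 and abs(nn[2])>.7 and (best is None or k.sum()>best.sum()): best=k
    Q=P[best]; c0=Q.mean(0); nn=np.linalg.svd(Q-c0)[2][2]; nn*=np.sign(nn[2])
    print("plate n",nn,"tilt",np.degrees(np.arccos(nn[2])),"yaw",np.degrees(np.arctan2(-nn[1],-nn[0])),c0,len(Q),((Q-c0)@nn).std())
    # height map
    A=W[roi&(d>0)]; hgt=(A-c0)@nn
    y=np.cross(nn,[1,0,0]); y=np.cross(nn,np.array([-nn[0],-nn[1],0])); y/=np.linalg.norm(y); x=np.cross(y,nn)
    X=(A-c0)@x; Y=(A-c0)@y
    # duct points: tops at 29mm
    k=np.abs(hgt-.029)<.0025
    D=np.c_[X,Y][k]; 
    hist=np.histogram(X[k],np.arange(-.2,.2,.01)); print([(round(b,2),int(a)) for a,b in zip(*hist) if a>10])
    np.savez(n+"_h.npz",X=X,Y=Y,h=hgt,x=x,y=y,n=nn,c0=c0)
```

```text
top 5423
plate n [-0.4552 -0.2053  0.8664] tilt 29.958824561400178 yaw 24.271843235453343 [ 0.5911 -0.147   0.0876] 4160 0.0009929678998574396
[(np.float64(-0.13), 359), (np.float64(-0.12), 520), (np.float64(-0.11), 521), (np.float64(-0.1), 173), (np.float64(0.0), 44), (np.float64(0.02), 28), (np.float64(0.05), 222), (np.float64(0.06), 641), (np.float64(0.07), 679), (np.float64(0.08), 457)]
blue [0.4611 0.1927 0.0715]
((461.4473571777344, 192.4688720703125), (29.429113388061523, 46.7519645690918), 56.79549026489258)
scene 17630
plate n [-0.4556 -0.2062  0.866 ] tilt 30.005695214288824 yaw 24.350900730938243 [ 0.5701 -0.1597  0.0734] 8139 0.001014108370965168
[(np.float64(-0.11), 122), (np.float64(-0.1), 938), (np.float64(-0.09), 913), (np.float64(-0.08), 795), (np.float64(-0.03), 16), (np.float64(-0.02), 11), (np.float64(0.08), 643), (np.float64(0.09), 758), (np.float64(0.1), 774), (np.float64(0.11), 183)]
```

Run:
```python
from h import *
for n in("top","scene"):
    f=np.load(n+"_h.npz"); X,Y,h=f['X'],f['Y'],f['h']
    # grid images of height
    res=.001; gx=((X+.16)/res).astype(int); gy=((Y+.2)/res).astype(int)
    ok=(gx>=0)&(gx<320)&(gy>=0)&(gy<400)
    H=np.full((320,400),np.nan); H[gx[ok],gy[ok]]=h[ok]
    vis=np.clip(np.nan_to_num(H,nan=-.02)*1000*3+60,0,255).astype(np.uint8)
    # x up, y left
    cv2.imwrite(f"pics/hm_{n}.png",cv2.resize(cv2.applyColorMap(vis[::-1,::-1],cv2.COLORMAP_JET),None,fx=1.8,fy=1.8,interpolation=0))
    k=np.abs(h-.029)<.003
    for lab,kk in(("up",k&(X>.04)),("lo",k&(X<-.06))):
        # per-y bin edge
        E=[]
        for b in np.arange(-.12,.12,.01):
            q=X[kk&(Y>b)&(Y<b+.01)]
            if len(q)>8: E.append((b+.005,np.percentile(q,3),np.percentile(q,97)))
        E=np.array(E); a=np.polyfit(E[:,0],E[:,1],1);c=np.polyfit(E[:,0],E[:,2],1)
        print(n,lab,"lo edge",a,"hi edge",c,"Yrange",Y[kk].min(),Y[kk].max())
    k=(np.abs(h-.015)<.003)
    E=[]
    for b in np.arange(-.12,.12,.008):
        q=X[k&(Y>b)&(Y<b+.008)&(np.abs(X-.0)<.05)]
        if len(q)>4: E.append((b+.004,q.min(),q.max(),len(q)))
    print(n,"rail\n",np.array(E))
```

```text
top up lo edge [0.0006 0.0578] hi edge [0.0004 0.0858] Yrange -0.13792018917791082 0.1412752992046862
top lo lo edge [ 0.642  -0.1828] hi edge [ 0.0009 -0.098 ] Yrange -0.14562449455807708 0.14039756381836008
top rail
 [[-0.108   0.0051  0.0067  7.    ]
 [-0.1     0.0048  0.0063  5.    ]
 [-0.092   0.0053  0.0062  6.    ]
 [-0.084   0.0049  0.0064  5.    ]
 [-0.076   0.0048  0.0061  5.    ]
 [-0.068   0.0025  0.008   6.    ]
 [-0.06   -0.0411  0.0029 29.    ]
 [-0.052  -0.0387 -0.0017 31.    ]
 [-0.044  -0.0383 -0.0018 31.    ]
 [-0.036  -0.0377 -0.0029 31.    ]
 [-0.028  -0.0383 -0.003  29.    ]
 [-0.02   -0.0385 -0.002  32.    ]
 [-0.012  -0.037  -0.0028 27.    ]
 [-0.004  -0.0385 -0.0017 31.    ]
 [ 0.004  -0.0377 -0.0024 32.    ]
 [ 0.012  -0.0368 -0.002  28.    ]
 [ 0.02   -0.0371 -0.0018 32.    ]
 [ 0.028  -0.0377 -0.0021 33.    ]
 [ 0.036  -0.0374 -0.0026 32.    ]
 [ 0.044  -0.0382 -0.0021 29.    ]
 [ 0.052  -0.0107 -0.0028 12.    ]]
scene up lo edge [0.0044 0.0829] hi edge [0.0005 0.1112] Yrange -0.13658774862211365 0.14379072530704204
scene lo lo edge [ 0.0004 -0.1003] hi edge [ 0.0032 -0.0724] Yrange -0.13569587842702732 0.14391873252821333
scene rail
 [[-0.06   -0.0218 -0.0171  6.    ]
 [-0.052  -0.0178  0.027  45.    ]
 [-0.044  -0.0118  0.0239 40.    ]
 [-0.036  -0.012   0.0235 44.    ]
 [-0.028  -0.0112  0.0236 41.    ]
 [-0.02   -0.0119  0.0227 42.    ]
 [-0.012  -0.0114  0.0232 43.    ]
 [-0.004  -0.0113  0.0235 42.    ]
 [ 0.004  -0.0115  0.0227 38.    ]
 [ 0.012  -0.0114  0.0221 36.    ]
 [ 0.02   -0.0112  0.0222 42.    ]
 [ 0.028  -0.0107  0.0224 38.    ]
 [ 0.036  -0.0109  0.0221 40.    ]
 [ 0.044  -0.0111  0.0222 36.    ]
 [ 0.052  -0.0119  0.0216 35.    ]
 [ 0.06   -0.0126  0.0224 32.    ]]
```

Run:
```python
from h import *
for n,x0 in(("top",-.0202),("scene",.0055)):
    f=np.load(n+"_h.npz"); X,Y,h=f['X']-x0,f['Y'],f['h']
    L=(h>.035)&(np.abs(X)<.05)&(Y>0); Rr=(h>.025)&(np.abs(X)<.03)&(Y<0)
    dl=(np.abs(h-.029)<.003)&(np.abs(np.abs(X)-.092)<.02)
    print(n,"supply Ymin",np.percentile(Y[L],[0,1,5]),"hmax",h[L].max(),"brk Ymax",np.percentile(Y[Rr],[95,99,100]),h[Rr].max(),"duct Y",np.percentile(Y[dl],[.3,99.7]))
    yc=np.percentile(Y[dl],[.3,99.7]).mean()
    O=f['c0']+f['x']*x0+f['y']*yc; print("rail origin",O,"yc",yc,"\n",np.c_[f['x'],f['y'],f['n']])
```

```text
top supply Ymin [0.066  0.0674 0.0701] hmax 0.08088084925995317 brk Ymax [-0.0564 -0.0554 -0.0546] 0.05337015684935117 duct Y [-0.1364  0.1403]
rail origin [ 0.5744 -0.1524  0.0775] yc 0.0019693788518660715 
 [[ 0.7898 -0.4111 -0.4552]
 [ 0.3561  0.9116 -0.2053]
 [ 0.4994  0.      0.8664]]
scene supply Ymin [0.0687 0.0696 0.072 ] hmax 0.08093702014862679 brk Ymax [-0.0534 -0.0529 -0.0523] 0.05369247367498044 duct Y [-0.1348  0.1431]
rail origin [ 0.5727 -0.154   0.0761] yc 0.004117466389720492 
 [[ 0.7889 -0.4123 -0.4556]
 [ 0.3571  0.911  -0.2062]
 [ 0.5001  0.      0.866 ]]
```

View pics/hm_scene.png

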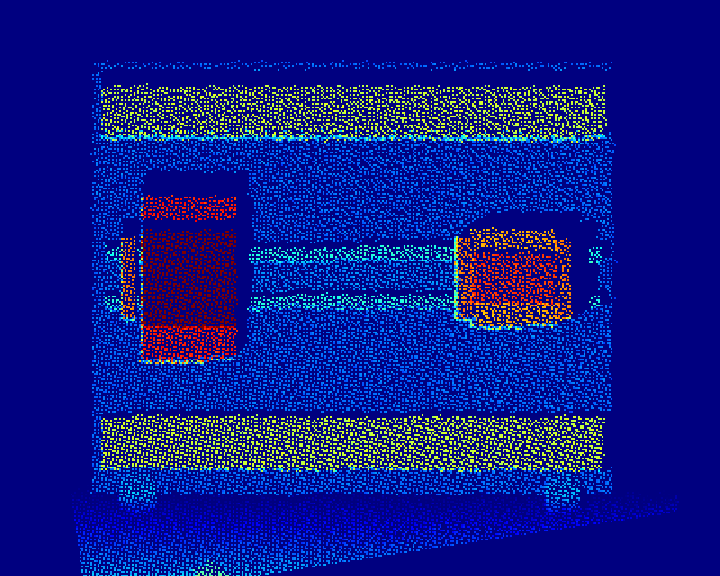

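```bash
cat >> h.py <<'E'
RO=np.array([.5736,-.1532,.0768]); 
def _f():
    n=np.array([-.4554,-.2058,.8662]); n/=np.linalg.norm(n); x=np.array([-n[0],-n[1],0]); y=np.cross(n,x); y/=np.linalg.norm(y); return np.c_[np.cross(y,n),y,n]
RR=_f()
def Ry(a): return R.from_rotvec([0,a,0]).as_matrix()
def Rx(a): return R.from_rotvec([a,0,0]).as_matrix()
def Rz(a): return R.from_rotvec([0,0,a]).as_matrix()
A=np.array([[0,-1,0],[0,0,-1],[1,0,0]],float).T if False else np.c_[[0,0,1],[-1,0,0],[0,-1,0]].astype(float) # tool axes in wrist local
T2M=np.c_[[0,0,-1],[0,1,0],[1,0,0]].astype(float) # columns: tool x,y,z in module axes
def toolR(th,flip=False): # th=tilt, foot off
    M=RR@Ry(th)   # module x = c xr - s zr
    T=M@T2M
    return T@Rx(np.pi) if flip else T
def wrist(T,q1,phi):
    B=(Rz(q1)@Ry(phi)).T@T@A.T
    q5=np.arccos(B[2,2]); q4=np.arctan2(B[1,2],B[0,2]); q6=np.arctan2(B[2,1],-B[2,0]); return np.array([q4,q5,q6])
E
python3 - <<'E'
from h import *
s=bot.read_state(); q=s['q']; print(wrist(R.from_rotvec(s['tcp_rot']).as_matrix(),q[0],q[1]+q[2]),q[3:])
for fl in(0,1):
  for th in(0,.2,.436):
    for q1 in(-.25,-.42):
      for phi in(1.7,2.0): print(fl,th,q1,phi,wrist(toolR(th,fl),q1,phi))
c,s_=np.cos(-.5795),np.sin(-.5795)
M=np.c_[[c,s_,0],[-s_,c,0],[0,0,1]]
for q1 in(.395,):print("grasp",wrist(M@T2M,q1,1.9),wrist(M@T2M@Rx(np.pi),q1,1.9))
E
```

```text
[-0.      1.2737 -0.0369] [-0.      1.2737 -0.0369]
0 0 -0.25 1.7 [ 0.3683  1.0487 -2.3666]
0 0 -0.25 2.0 [ 0.463   0.7736 -2.5195]
0 0 -0.42 1.7 [ 0.4293  1.1144 -2.5426]
0 0 -0.42 2.0 [ 0.522   0.847  -2.7075]
0 0.2 -0.25 1.7 [ 0.215   1.1937 -2.2997]
0 0.2 -0.25 2.0 [ 0.2557  0.9018 -2.3802]
0 0.2 -0.42 1.7 [ 0.2545  1.233  -2.4747]
0 0.2 -0.42 2.0 [ 0.2976  0.9441 -2.5667]
0 0.436 -0.25 1.7 [ 0.0555  1.3736 -2.2543]
0 0.436 -0.25 2.0 [ 0.062   1.0742 -2.2729]
0 0.436 -0.42 1.7 [ 0.0664  1.3839 -2.4257]
0 0.436 -0.42 2.0 [ 0.0738  1.0847 -2.4479]
1 0 -0.25 1.7 [0.3683 1.0487 0.775 ]
1 0 -0.25 2.0 [0.463  0.7736 0.6221]
1 0 -0.42 1.7 [0.4293 1.1144 0.599 ]
1 0 -0.42 2.0 [0.522  0.847  0.4341]
1 0.2 -0.25 1.7 [0.215  1.1937 0.8419]
1 0.2 -0.25 2.0 [0.2557 0.9018 0.7614]
1 0.2 -0.42 1.7 [0.2545 1.233  0.6669]
1 0.2 -0.42 2.0 [0.2976 0.9441 0.5749]
1 0.436 -0.25 1.7 [0.0555 1.3736 0.8873]
1 0.436 -0.25 2.0 [0.062  1.0742 0.8687]
1 0.436 -0.42 1.7 [0.0664 1.3839 0.7159]
1 0.436 -0.42 2.0 [0.0738 1.0847 0.6937]
grasp [ 0.      1.2416 -0.5963] [0.     1.2416 2.5453]
```

Request:
arm_command(series=[[[0, 0, 0, 0, -3, 3.2, 1], [0, 0, 0, 0, -3, 3.2, 1], [0, 0, 0, 0, -3, 3.2, 1], [0, 0, 0, 0, -3, 3.2, 1], [0, 0, 0, 0, -3, 3.2, 1], [0, 0, 0, 0, -3, 3.2, 1], [0, 0, 0, 0, -3, 3.2, 1], [0, 0, 0, 0, -3, 3.2, 1], [0.15, 0, 0, 0, 0, 0, 1], [0.15, 0, 0, 0, 0, 0, 1]]], newtons=60)

```text
time: 1.1
tool_pos: [0.3725, 0.3304, 0.2458]
tcp_rot: [0.451, 1.524, -0.468]
wrist_force: [-0.2, 0.6, 0.5]
width: 1.0
```

```bash
cat >> h.py <<'E'
def delta(P,T=None,base=None):
    s=bot.read_state(); M=R.from_rotvec(s['tcp_rot']).as_matrix()
    print("t %.2f pos %s q %s w %.3f F %s"%(s['time'],s['tool_pos'],s['q'],s['width'],s['wrist_force']))
    print("shift cm",M.T@(np.array(P)-s['tool_pos'])*100,end=" ")
    if T is not None: print("turn",R.from_matrix(M.T@T).as_rotvec())
def down(yaw): # tool z yaw deg
    a=np.radians(yaw); z=np.array([np.cos(a),np.sin(a),0]); x=np.array([0,0,-1.]); return np.c_[x,np.cross(z,x),z]
E
python3 -c "
from h import *
delta([.4622,.1931,.2],down(152.8))"
```

```text
t 1.10 pos [0.3725 0.3304 0.2458] q [ 0.6784 -0.0632  1.9761 -0.0045  1.2386 -0.3046] w 1.000 F [-0.1605  0.6159  0.5449]
shift cm [ 4.6646 -6.4218 15.0666] turn [ 3.0299  0.0164 -0.0007]
```

Request:
arm_command(series=[[[0, 0, 0, 1, -1.6, 3.7, 1], [0, 0, 0, 1, -1.6, 3.7, 1], [0, 0, 0, 1, -1.6, 3.7, 1], [0, 0, 0, 0.5, -1.5, 3.5, 1], [0.15, 0, 0, 0, 0, 0, 1], [0.15, 0, 0, 0, 0, 0, 1], [0.15, 0, 0, 0, 0, 0, 1], [0.15, 0, 0, 0, 0, 0, 1], [0.15, 0, 0, 0, 0, 0, 1], [0.15, 0, 0, 0, 0, 0, 1]]])

```text
time: 2.1
tool_pos: [0.4592, 0.188, 0.2057]
tcp_rot: [1.137, 1.247, -1.164]
wrist_force: [-0.2, -0.7, 0.5]
width: 1.0
```

Request:
arm_command(series=[[[0.15, 0, 0, 0, 0, 0, 1], [0.15, 0, 0, 0, 0, 0, 1], [0.15, 0, 0, 0, 0, 0, 1], [0.15, 0, 0, 0, 0, 0, 1], [0.15, 0, 0, 0, 0, 0, 1], [0.15, 0, 0, 0, 0, 0, 1], [0.15, 0, 0, 0, 0, 0, 1], [0.15, 0, 0, 0, 0, 0, 1], [0.15, 0, 0, 0, 0, 0, 1], [0.15, 0, 0, 0, 0, 0, 1]]])

```text
time: 3.1
tool_pos: [0.4549, 0.1863, 0.2004]
tcp_rot: [2.113, 0.148, -2.161]
wrist_force: [-0.9, -0.3, -0.2]
width: 1.005
```

```bash
python3 -c "
from h import *
delta([.4622,.1931,.043],down(152.8))"
```

```text
t 3.10 pos [0.4549 0.1863 0.2004] q [ 0.3423 -0.029   2.0303 -0.007   1.165   1.765 ] w 1.005 F [-0.8704 -0.2562 -0.1636]
shift cm [15.7145 -0.7317 -1.1829] turn [ 0.6257  0.0188 -0.0178]
```

Request:
arm_command(series=[[[0.15, 0, 0, 2, 0, -0.3, 1], [0.15, 0, 0, 2, 0, -0.4, 1], [0.15, 0, 0, 2, 0, -0.4, 1], [0.15, 0.01, 0, 1, 0, 0, 1], [0, 0, 0, 0, 0, 0, 1]]])

```text
time: 3.6
tool_pos: [0.4638, 0.1849, 0.1271]
tcp_rot: [-1.971, 0.474, 1.989]
wrist_force: [-0.2, 0.1, -0.6]
width: 1.001
```

```bash
python3 -c "
from h import *
delta([.4622,.1931,.043],down(152.8))"
```

```text
t 3.60 pos [0.4638 0.1849 0.1271] q [ 0.3378  0.0608  2.0872 -0.0151  1.0119  2.3662] w 1.001 F [-0.163   0.0664 -0.6149]
shift cm [ 8.396  -0.8564  0.4691] turn [ 0.0252  0.0035 -0.022 ]
```

Request:
arm_command(series=[[[0.02, 0, -0.02, 0, -0.8, 0.4, 1], [0, 0, 0, 1.5, 0, 0, 1], [0, 0, 0, 1.5, 0, 0, 1]]])

```text
time: 3.9
tool_pos: [0.4659, 0.1962, 0.0996]
tcp_rot: [-1.963, 0.457, 1.961]
wrist_force: [0.1, 0.0, -0.4]
width: 0.999
```

Run:
```python
from h import *
delta([.4622,.1931,.043],down(152.8))
im,d=bot.read_camera("top"); a=im[190:320,200:360]; b,_=bot.read_camera("scene"); b=b[150:310,200:360]
cv2.imwrite("pics/g1.png",np.hstack([cv2.resize(a,(400,325)),cv2.resize(b,(325,325))]))
```

```text
t 3.90 pos [0.4659 0.1962 0.0996] q [0.3467 0.094  2.1102 0.0049 0.9336 2.3778] w 0.999 F [ 0.0506  0.0335 -0.3893]
shift cm [5.6546 0.469  0.1912] turn [0.0115 0.0003 0.0054]
```

View pics/g1.png

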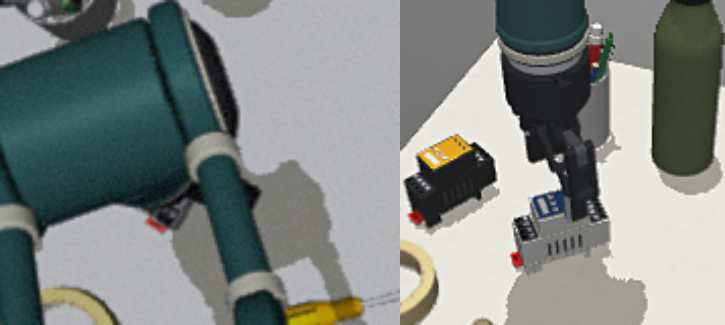

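Request:
arm_command(series=[[[0.01, 0, 0, 1.5, 0.35, 0.1, 1], [0, 0, 0, 1.5, 0, 0.1, 1], [0, 0, 0, 1.5, 0, 0, 1], [0, 0, 0, 0.8, 0, 0, 1], [0, 0, 0, 0, 0, 0, 1]]])

```text
time: 4.5
tool_pos: [0.465, 0.1964, 0.0497]
tcp_rot: [-1.962, 0.456, 1.952]
wrist_force: [0.4, -0.5, 0.4]
width: 1.002
```

```bash
python3 -c "
from h import *
delta([.4622,.1931,.043],down(152.8))"
```

```text
t 4.50 pos [0.465  0.1964 0.0497] q [0.3465 0.1622 2.1458 0.0079 0.8238 2.3798] w 1.002 F [ 0.4139 -0.4607  0.4445]
shift cm [0.6673 0.4303 0.1043] turn [ 0.0069 -0.0024  0.0111]
```

Request:
arm_command(series=[[[0, 0, 0, 0.4, 0.3, 0.1, 1], [0, 0, 0, 0.3, 0.2, 0, 1], [0, 0, 0, 0, 0, 0, 1]]])

```text
time: 4.8
tool_pos: [0.4635, 0.193, 0.0446]
tcp_rot: [-1.965, 0.453, 1.949]
wrist_force: [-0.3, 0.9, -0.3]
width: 0.999
```

Request:
arm_command(series=[[[0, 0, 0, 0, 0, 0, 0.3], [0, 0, 0, 0, 0, 0, 0.3], [0, 0, 0, 0, 0, 0, 0.2], [0, 0, 0, 0, 0, 0, 0.2], [0, 0, 0, 0, 0, 0, 0], [0, 0, 0, 0, 0, 0, 0], [0, 0, 0, 0, 0, 0, 0], [0, 0, 0, 0, 0, 0, 0]]], newtons=50)

```text
time: 5.6
tool_pos: [0.4643, 0.1931, 0.046]
tcp_rot: [-1.966, 0.452, 1.947]
wrist_force: [1.0, 0.0, 1.6]
width: 0.433
```

```bash
python3 -c "
from h import *
delta([.4622,.1931,.043],down(152.8))"
```

```text
t 5.60 pos [0.4643 0.1931 0.046 ] q [0.3407 0.1617 2.1554 0.0084 0.8091 2.3726] w 0.433 F [1.0456 0.0404 1.5668]
shift cm [0.2976 0.1031 0.1897] turn [ 0.0079 -0.0061  0.0153]
```

```bash
python3 - <<'E'
from h import *
s=bot.read_state(); M=R.from_rotvec(s['tcp_rot']).as_matrix()
mz=np.array([0,0,1.]); my=-M[:,1]; my[2]=0; my/=np.linalg.norm(my); mx=np.cross(my,mz)
Mm=np.c_[mx,my,mz]; o=np.array([.4622,.1931,0])
G_R=M.T@Mm; G_t=M.T@(o-s['tool_pos']); print(G_R,G_t, np.degrees(np.arctan2(mx[1],mx[0])))
G_t[1]=0
np.savez("grasp.npz",R=G_R,t=G_t)
E
cat >> h.py <<'E'
def target(th,sx,sz,y=.003,h=None):
    "tool pose for module seat point at rail (sx,y,sz) in m, tilt th"
    g=np.load("grasp.npz"); M=RR@Ry(th); o=RO+RR@np.array([sx,y,sz])-M@np.array([0,0,.0095])
    T=M@g['R'].T; return o-T@g['t'],T
def modpose():
    g=np.load("grasp.npz"); s=bot.read_state(); T=R.from_rotvec(s['tcp_rot']).as_matrix()
    M=T@g['R']; o=s['tool_pos']+T@g['t']; Mr=RR.T@M; seat=RR.T@(o+M@np.array([0,0,.0095])-RO)*1000
    lip=RR.T@(o+M@np.array([.0152,0,.0095-.0029])-RO)*1000
    th=np.arctan2(Mr[0,2],Mr[2,2])
    print("seat(rail mm)",seat,"lip",lip,"theta",th,"M rail",R.from_matrix(Mr).as_rotvec())
E
python3 -c "
from h import *
modpose(); P,T=target(.436,.007,.1); delta(P,T)"
```

```text
[[ 0.0062  0.0153 -0.9999]
 [ 0.     -0.9999 -0.0153]
 [-1.      0.0001 -0.0062]] [0.046  0.0017 0.0022] -26.743322924642555
seat(rail mm) [  3.1135 362.5087 -79.464 ] lip [  9.9388 350.6857 -86.7498] theta 0.5232886854471926 M rail [-0.233   0.4879 -0.8702]
t 5.60 pos [0.4643 0.1931 0.046 ] q [0.3407 0.1617 2.1554 0.0084 0.8091 2.3726] w 0.433 F [1.0456 0.0404 1.5668]
shift cm [-16.0497  29.1401 -22.4233] turn [-0.8915  0.0678 -0.0444]
```

Request:
arm_command(series=[[[0, 0, 0, -2, 0, 0, 0], [0, 0, 0, -3.5, 0, 0, 0], [0, 0, 0, -4, 0, 0, 0], [0, 0, 0, -4, 0, 0, 0], [0, 0, 0, -3, 0, 0, 0], [0, 0, 0, -1.5, 0, 0, 0]]])

```text
time: 6.2
tool_pos: [0.4565, 0.1893, 0.2242]
tcp_rot: [-1.955, 0.461, 1.965]
wrist_force: [0.2, 0.5, -2.3]
width: 0.428
```

```bash
python3 -c "
from h import *
modpose(); P,T=target(.436,.007,.1); delta(P,T)"
```

```text
seat(rail mm) [ 84.0997 362.311   79.5654] lip [ 90.7921 350.4939  72.1481] theta 0.5401981382557464 M rail [-0.239   0.5044 -0.8692]
t 6.20 pos [0.4565 0.1893 0.2242] q [ 0.3386 -0.0598  2.0138  0.0068  1.1893  2.3736] w 0.428 F [ 0.2168  0.5188 -2.3192]
shift cm [  1.8582  28.6969 -22.8616] turn [-0.8914  0.0843 -0.0504]
```

Request:
arm_command(series=[[[0, 0, 0, -0.5, 3, -2.4, 0], [0, 0, 0, -0.2, 3.6, -2.8, 0], [0, 0, 0, -0.2, 3.6, -2.8, 0], [0, 0, 0, -0.2, 3.6, -2.8, 0], [0, 0, 0, -0.2, 3.6, -2.8, 0], [0, 0, 0, -0.2, 3.6, -2.8, 0], [0, 0, 0, -0.2, 3.4, -2.8, 0], [-0.15, 0, 0, 0, 0, 0, 0], [-0.15, 0, 0, 0, 0, 0, 0], [-0.15, 0, 0, 0, 0, 0, 0]]])

```text
time: 7.2
tool_pos: [0.5201, -0.126, 0.2376]
tcp_rot: [-2.214, -0.008, 2.218]
wrist_force: [0.4, 0.5, -3.1]
width: 0.432
```

```bash
python3 -c "
from h import *
modpose(); P,T=target(.436,.007,.1); delta(P,T)"
```

```text
seat(rail mm) [ 28.0748  48.1438 127.398 ] lip [ 38.5311  41.8518 117.8834] theta 0.5328202758286559 M rail [-0.116   0.5241 -0.4154]
t 7.20 pos [ 0.5201 -0.126   0.2376] q [-0.2893  0.012   1.9181  0.0088  1.2154  1.2803] w 0.432 F [ 0.3749  0.5134 -3.0816]
shift cm [ 3.3814  4.4003 -1.1505] turn [-0.427   0.0883 -0.0258]
```

Request:
arm_command(series=[[[-0.14, 0.02, 0, 0, 1, 0, 0], [-0.14, 0.03, 0, 0, 1, 0, 0], [-0.13, 0.03, -0.01, 0, 1, 0, 0], [0, 0, 0, 0.5, 0.5, -0.5, 0], [0, 0, 0, 0, 0, 0, 0]]])

```text
time: 7.7
tool_pos: [0.5292, -0.1582, 0.2275]
tcp_rot: [2.073, 0.454, -1.921]
wrist_force: [0.5, 0.0, -2.3]
width: 0.431
```

Run:
```python
from h import *
modpose(); P,T=target(.436,.007,.06); delta(P,T)
b,d=bot.read_camera("scene"); np.savez("s1.npz",im=b,d=d); cv2.imwrite("pics/s1.png",cv2.resize(b[130:370,350:600],(750,720),interpolation=2)[:600])
```

```text
seat(rail mm) [ 20.8894  14.217  119.7637] lip [ 33.2986  14.1604 110.5194] theta 0.45175414564390953 M rail [-0.0069  0.4517 -0.001 ]
t 7.70 pos [ 0.5292 -0.1582  0.2275] q [-0.372   0.0189  1.9323  0.0679  1.1432  0.7499] w 0.431 F [ 0.4533  0.0417 -2.2952]
shift cm [ 5.9787  1.1943 -1.2677] turn [-0.0026  0.0157 -0.0065]
```

View pics/s1.png

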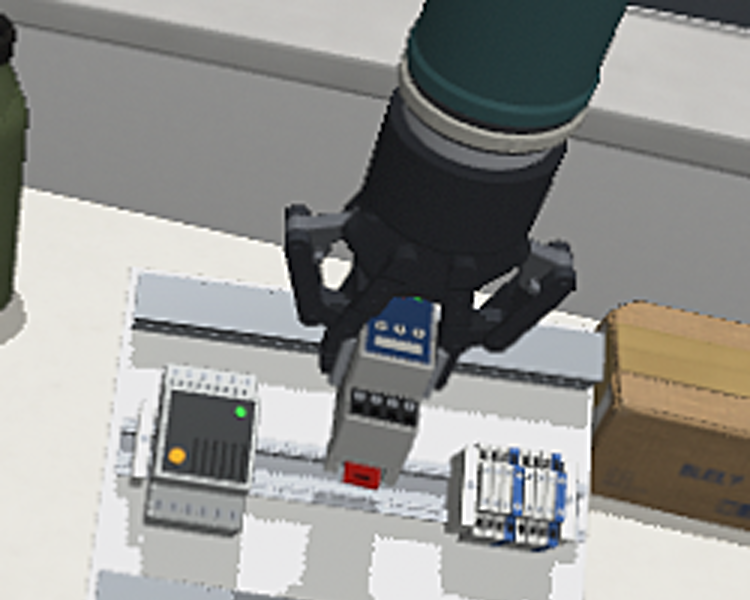

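Run:
```python
from h import *
z=np.load("s1.npz"); im,d=z['im'],z['d']; W=cloud("scene",im,d)
g=np.load("grasp.npz"); s=bot.read_state(); T=R.from_rotvec(s['tcp_rot']).as_matrix(); M=T@g['R']; o=s['tool_pos']+T@g['t']
hsv=cv2.cvtColor(im,cv2.COLOR_BGR2HSV)
m=(hsv[...,0]>100)&(hsv[...,0]<125)&(hsv[...,1]>100); m[:225]=0;m[260:]=0;m[:,:465]=0;m[:,500:]=0
P=(W[m]-o)@M*1000; print("blue in module frame mm: median",np.median(P,0),"min",np.percentile(P,2,0),"max",np.percentile(P,98,0))
c=P.mean(0); u,sv,v=np.linalg.svd(P-c); print("normal",v[2]*np.sign(v[2][2]))
m=((hsv[...,0]<8)|(hsv[...,0]>172))&(hsv[...,1]>150); m[:270]=0;m[300:]=0;m[:,455:485]&=True;m[:,:455]=0;m[:,485:]=0
P=(W[m]-o)@M*1000; print("red",np.median(P,0),P.min(0),P.max(0))
# lower step front (z=47), x -46..-26
pts=o+np.array([[-.026,.018,.072],[-.026,-.018,.072],[-.046,.018,.047],[-.046,-.018,.047],[-.046,.018,.01],[-.046,-.018,.01]])@M.T
uv=proj("scene",pts); v=im.copy()
big=cv2.resize(v[220:300,440:520],(640,640),interpolation=2)
for a in uv: cv2.circle(big,(int((a[0]-440+.5)*8),int((a[1]-220+.5)*8)),5,(0,255,0),1)
cv2.imwrite("pics/s1c.png",big[:600])
```

```text
blue in module frame mm: median [-1.0273 -3.3489 70.9849] min [-23.512  -16.2175  69.1811] max [15.0801 15.0716 73.7245]
normal [0.6456 0.589  0.4861]
red [-49.2453   4.2794   7.7623] [-54.7115  -4.6382   3.6686] [-42.5751  12.0822  10.1043]
```

View pics/s1c.png

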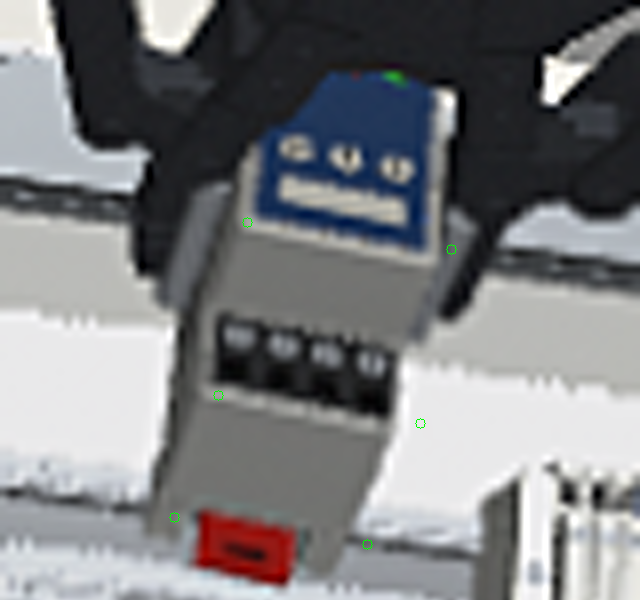

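Run:
```python
from h import *
z=np.load("s1.npz"); im,d=z['im'],z['d']; W=cloud("scene",im,d)
g=np.load("grasp.npz"); s=bot.read_state(); T=R.from_rotvec(s['tcp_rot']).as_matrix(); M=T@g['R']; o=s['tool_pos']+T@g['t']
def fit(poly,nm):
    p=np.array(poly)/8+[440,220]-.5; m=np.zeros(d.shape,np.uint8); cv2.fillPoly(m,[np.round(p).astype(np.int32)],1)
    P=(W[m>0]-o)@M*1000
    for _ in range(4):
        c=P.mean(0); n=np.linalg.svd(P-c)[2][2]; r=(P-c)@n; P=P[np.abs(r)<2.5*r.std()+.1]
    k=np.argmax(np.abs(n)); n*=np.sign(n[k]); print(nm,len(P),"n",n,"c",c,"std",r.std())
fit([(222,400),(375,420),(335,505),(200,490)],"end face x=-46")
fit([(255,240),(420,265),(400,335),(225,305)],"nose lower face x=-26")
fit([(275,140),(425,150),(420,235),(270,210)],"front z=72")
fit([(200,330),(205,300),(185,440),(165,470),(170,510),(190,400)],"left side")
```

```text
end face x=-46 236 n [0.7942 0.1892 0.5774] c [-48.1324   4.1809  35.2371] std 5.066512455801453
nose lower face x=-26 206 n [ 0.9961 -0.0867  0.0182] c [-26.9282   0.9842  58.4168] std 0.6756742788395597
front z=72 222 n [0.7192 0.0089 0.6948] c [-14.3535  -0.4096  73.2344] std 4.6204446244898545
left side 42 n [ 0.1443  0.9845 -0.0998] c [-45.2791  22.5166  41.1972] std 0.8038920229666853
```

```bash
cat >> h.py <<'E'
def ransac(P,tol=1.2,it=500,seed=0):
    rng=np.random.default_rng(seed);best=None
    for i in range(it):
        a=P[rng.choice(len(P),3,False)]; n=np.cross(a[1]-a[0],a[2]-a[0]); l=np.linalg.norm(n)
        if l<5: continue
        k=np.abs((P-a[0])@(n/l))<tol
        if best is None or k.sum()>best.sum(): best=k
    Q=P[best]; c=Q.mean(0); n=np.linalg.svd(Q-c)[2][2]; n*=np.sign(n[np.argmax(np.abs(n))]); return n,c,len(Q),len(P)
E
python3 - <<'E'
from h import *
z=np.load("s1.npz"); im,d=z['im'],z['d']; W=cloud("scene",im,d)
g=np.load("grasp.npz"); s=bot.read_state(); T=R.from_rotvec(s['tcp_rot']).as_matrix(); M=T@g['R']; o=s['tool_pos']+T@g['t']
def fit(poly,nm):
    p=np.array(poly)/8+[440,220]-.5; m=np.zeros(d.shape,np.uint8); cv2.fillPoly(m,[np.round(p).astype(np.int32)],1)
    P=(W[m>0]-o)@M*1000; print(nm,*ransac(P))
fit([(222,400),(375,420),(335,505),(200,490)],"end face x=-46")
fit([(215,410),(370,425),(340,505),(195,490)],"end face x=-46")
fit([(255,240),(420,265),(400,335),(225,305)],"nose lower face x=-26")
fit([(275,140),(425,150),(420,235),(270,210)],"front z=72")
fit([(275,150),(415,170),(410,235),(280,205)],"front z=72")
fit([(200,330),(205,300),(185,440),(165,470),(170,510),(190,400)],"left side")
E
```

```text
end face x=-46 [ 0.9984 -0.0483  0.0284] [-46.3949   3.9903  32.616 ] 202 236
end face x=-46 [ 0.9986 -0.0426  0.0305] [-46.3451   3.3425  31.5986] 197 227
nose lower face x=-26 [ 0.9958 -0.0897  0.0186] [-26.9036   1.4044  58.4425] 189 209
front z=72 [-0.0116 -0.035   0.9993] [-12.1176  -1.1698  70.9797] 175 222
front z=72 [ 0.0521 -0.0274  0.9983] [-14.237   -0.1766  70.9866] 123 153
left side [ 0.083   0.9964 -0.0145] [-34.6787  19.7571  29.1806] 40 42
```

Run:
```python
from h import *
g=np.load("grasp.npz"); np.savez("grasp.npz",R=g['R']@Rz(-.07)@Ry(-.012),t=g['t'])
modpose(); P,T=target(.436,.008,.06); delta(P,T)
```

```text
seat(rail mm) [ 20.7938  14.5139 120.0483] lip [ 33.2778  13.4079 110.9721] theta 0.44014087106471733 M rail [-0.0228  0.4397 -0.0687]
t 7.75 pos [ 0.529  -0.158   0.2277] q [-0.3717  0.0184  1.9323  0.0677  1.1439  0.7494] w 0.432 F [ 0.2635 -0.6184 -1.4304]
shift cm [ 5.9583  1.2112 -1.4268] turn [-0.0715  0.0032 -0.0066]
```

Request:
arm_command(series=[[[-0.04, 0, 0, 0.5, 0.6, -0.7, 0], [-0.03, 0, 0, 2, 0.4, -0.5, 0], [0, 0, 0, 2, 0, 0, 0], [0, 0, 0, 1, 0, 0, 0], [0, 0, 0, 0, 0, 0, 0]]])

```text
time: 8.25
tool_pos: [0.5491, -0.1569, 0.1718]
tcp_rot: [2.029, 0.511, -1.884]
wrist_force: [-0.8, -0.2, -2.1]
width: 0.428
```

Run:
```python
from h import *
modpose(); P,T=target(.436,.008,.04); delta(P,T)
for n in("scene","top"):
    b,d=bot.read_camera(n); np.savez(n+"2.npz",im=b,d=d)
b=np.load("scene2.npz")['im']; cv2.imwrite("pics/s2.png",cv2.resize(b[230:310,430:530],(800,640),interpolation=2)[:600])
b=np.load("top2.npz")['im']; cv2.imwrite("pics/t2.png",cv2.resize(b[120:290,350:530],(635,600),interpolation=2)[:600])
```

```text
seat(rail mm) [ 8.9766  7.088  62.2711] lip [21.4804  6.9759 53.1557] theta 0.44144174467019004 M rail [-0.0068  0.4414 -0.005 ]
t 8.25 pos [ 0.5491 -0.1569  0.1718] q [-0.3563  0.105   1.9493  0.0696  1.0421  0.6924] w 0.428 F [-0.7892 -0.1967 -2.1127]
shift cm [ 2.0441  0.5018 -0.8274] turn [-0.0064  0.0057 -0.0051]
```

View pics/s2.png

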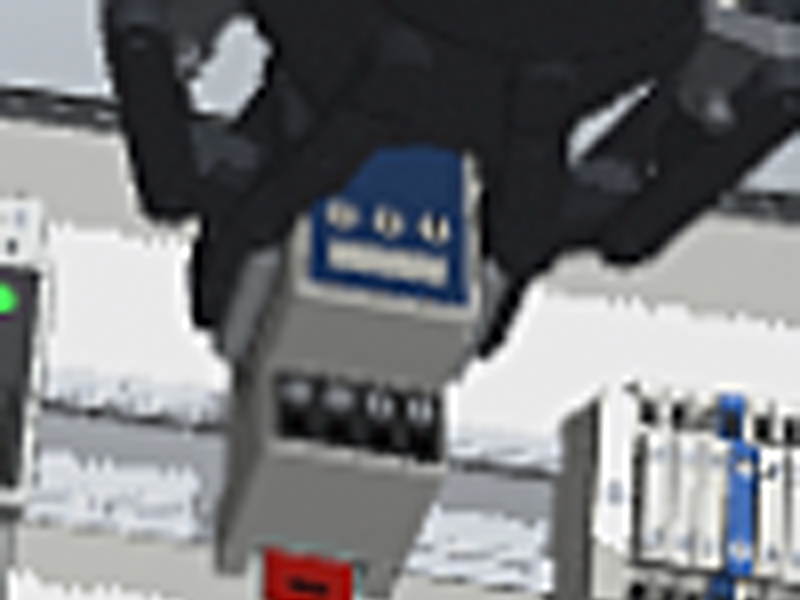

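View pics/t2.png

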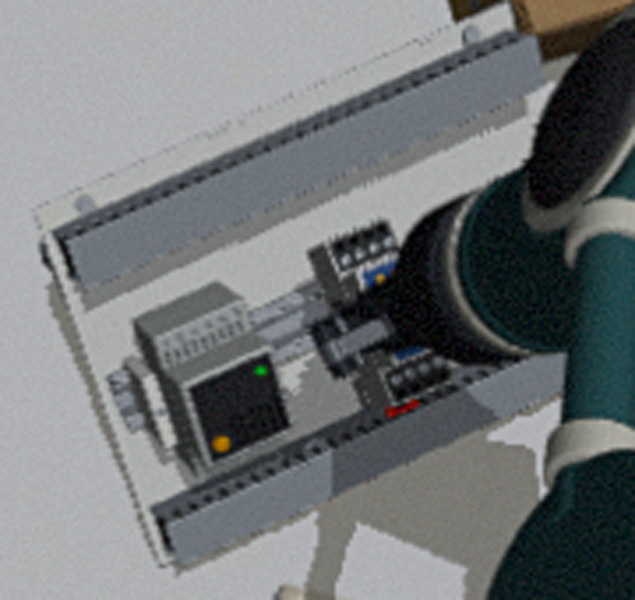

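Run:
```python
from h import *
z=np.load("scene2.npz"); im,d=z['im'],z['d']; W=cloud("scene",im,d)
g=np.load("grasp.npz"); s=bot.read_state(); T=R.from_rotvec(s['tcp_rot']).as_matrix(); M=T@g['R']; o=s['tool_pos']+T@g['t']
def fit(poly,nm):
    p=np.array(poly)/8+[430,230]-.5; m=np.zeros(d.shape,np.uint8); cv2.fillPoly(m,[np.round(p).astype(np.int32)],1)
    P=(W[m>0]-o)@M*1000; print(nm,*ransac(P))
fit([(275,450),(430,470),(400,560),(250,540)],"end face x=-46")
fit([(305,305),(460,320),(440,385),(285,365)],"nose lower face x=-26")
fit([(320,205),(460,225),(460,290),(320,270)],"front z=72")
fit([(270,390),(275,320),(245,430),(235,540),(225,570),(220,530),(240,400)],"left side")
# rail via scene: same-camera relation (scene rail origin)
z=np.load("top2.npz"); im,d=z['im'],z['d']; W=cloud("top",im,d)
def fit2(poly,nm):
    p=np.array(poly)/3.527+[350,120]-.5; m=np.zeros(d.shape,np.uint8); cv2.fillPoly(m,[np.round(p).astype(np.int32)],1)
    P=(W[m>0]-o)@M*1000; print(nm,*ransac(P))
fit2([(312,250),(330,245),(355,300),(345,305)],"top: left side of top end")
```

```text
end face x=-46 [ 0.9995 -0.031  -0.0082] [-46.5775   1.0397  29.4534] 222 256
nose lower face x=-26 [0.9995 0.0148 0.0274] [-27.0465   0.6582  56.5976] 148 177
front z=72 [ 0.0292 -0.0399  0.9988] [-12.6555  -0.5686  69.7361] 130 162
left side [-0.0005  0.9999  0.0137] [-31.947   18.5437  22.8555] 61 64
top: left side of top end [0.0358 0.999  0.0256] [30.6391 17.1943 40.4061] 84 93
```

```bash
python3 -c "
from h import *
P,T=target(.436,.009,.028); delta(P,T)"
```

```text
t 8.35 pos [ 0.5499 -0.1574  0.1735] q [-0.3567  0.1034  1.9476  0.0696  1.0426  0.6917] w 0.433 F [ 0.729  -0.0297 -1.8518]
shift cm [ 3.2571  0.4606 -1.3672] turn [-0.0059  0.0038 -0.0072]
```

Request:
arm_command(series=[[[0, 0, 0, 0.8, 0.3, -0.4, 0], [0, 0, 0, 1, 0.1, -0.4, 0], [0, 0, 0, 0.8, 0, -0.4, 0], [0, 0, 0, 0.4, 0, -0.1, 0], [0, 0, 0, 0, 0, 0, 0]]])

```text
time: 8.85
tool_pos: [0.5687, -0.154, 0.1454]
tcp_rot: [2.034, 0.505, -1.875]
wrist_force: [-0.1, -0.6, -2.8]
width: 0.432
```

```bash
python3 -c "
from h import *
modpose();P,T=target(.436,.009,.021); delta(P,T)"
```

```text
seat(rail mm) [12.4777  1.4739 29.8267] lip [25.0357  1.3383 20.7864] theta 0.43550433489938667 M rail [-0.0125  0.4355 -0.0042]
t 8.85 pos [ 0.5687 -0.154   0.1454] q [-0.3395  0.1599  1.9405  0.071   0.9869  0.706 ] w 0.432 F [-0.072  -0.6486 -2.7682]
shift cm [ 0.9476 -0.1047 -0.0724] turn [-0.0068  0.0001 -0.0112]
```

Request:
arm_command(series=[[[0, 0, 0, 0.4, 0, 0, 0], [0, 0, 0, 0.3, 0, -0.1, 0], [0, 0, 0, 0, 0, 0, 0]]])

```text
time: 9.15
tool_pos: [0.5701, -0.1532, 0.1379]
tcp_rot: [2.034, 0.505, -1.875]
wrist_force: [-0.1, 0.1, -2.4]
width: 0.429
```

```bash
python3 -c "
from h import *
modpose();P,T=target(.436,.009,.02); delta(P,T)"
```

```text
seat(rail mm) [10.1536  1.6151 22.5516] lip [22.7096  1.4799 13.5086] theta 0.43571777469212775 M rail [-0.0125  0.4357 -0.0042]
t 9.15 pos [ 0.5701 -0.1532  0.1379] q [-0.3374  0.1701  1.9438  0.0714  0.9734  0.7072] w 0.429 F [-0.0535  0.1219 -2.4222]
shift cm [ 0.2809 -0.0976 -0.0126] turn [-0.0068  0.0003 -0.0111]
```

Request:
arm_command(series=[[[0, 0, 0, 0.2, 0, 0, 0], [0, 0, 0, 0, 0, 0, 0]]])

```text
time: 9.35
tool_pos: [0.5702, -0.1532, 0.136]
tcp_rot: [2.034, 0.505, -1.875]
wrist_force: [-0.8, -0.3, -3.1]
width: 0.431
```

```bash
python3 -c "
from h import *
modpose();P,T=target(.436,.009,.02); delta(P,T)"
```

```text
seat(rail mm) [ 9.2779  1.5428 20.7652] lip [21.8354  1.4052 11.7241] theta 0.43556884802431145 M rail [-0.0126  0.4355 -0.0043]
t 9.35 pos [ 0.5702 -0.1532  0.136 ] q [-0.3373  0.1724  1.9452  0.0716  0.9695  0.7071] w 0.431 F [-0.7733 -0.2925 -3.1093]
shift cm [ 0.082  -0.105  -0.0162] turn [-0.007   0.0002 -0.0113]
```

Request:
arm_command(series=[[[0, 0, 0, 0.15, 0, 0, 0], [0, 0, 0, 0, 0, 0, 0]]])

```text
time: 9.55
tool_pos: [0.5705, -0.1533, 0.1347]
tcp_rot: [2.034, 0.505, -1.875]
wrist_force: [1.2, -0.9, -2.2]
width: 0.429
```

```bash
python3 -c "
from h import *
modpose();P,T=target(.436,.009,.02); delta(P,T)"
```

```text
seat(rail mm) [ 8.7899  1.356  19.5472] lip [21.3508  1.2162 10.5109] theta 0.4351852781869593 M rail [-0.0131  0.4351 -0.0043]
t 9.55 pos [ 0.5705 -0.1533  0.1347] q [-0.3373  0.174   1.9461  0.0717  0.9665  0.7069] w 0.429 F [ 1.1747 -0.8719 -2.1841]
shift cm [-0.0488 -0.1231 -0.0108] turn [-0.007  -0.0001 -0.0117]
```

Request:
arm_command(series=[[[0, 0, 0, 0.12, 0, 0, 0], [0, 0, 0, 0, 0, 0, 0]]])

```text
time: 9.75
tool_pos: [0.5709, -0.1535, 0.1343]
tcp_rot: [2.035, 0.504, -1.874]
wrist_force: [-1.1, 0.4, -2.3]
width: 0.434
```

```bash
python3 -c "
from h import *
modpose();P,T=target(.436,.009,.02); delta(P,T)"
```

```text
seat(rail mm) [ 8.9055  0.9213 19.0517] lip [21.4728  0.7798 10.0243] theta 0.43449071887394125 M rail [-0.0139  0.4344 -0.0041]
t 9.75 pos [ 0.5709 -0.1535  0.1343] q [-0.3373  0.1747  1.9461  0.0716  0.9647  0.7069] w 0.434 F [-1.053   0.3763 -2.284 ]
shift cm [-0.0885 -0.1652  0.0157] turn [-0.007  -0.0008 -0.0126]
```

Request:
arm_command(series=[[[0, 0, 0, 0.12, 0, 0, 0], [0, 0, 0, 0, 0, 0, 0]]])

```text
time: 9.95
tool_pos: [0.5712, -0.1537, 0.1343]
tcp_rot: [2.035, 0.504, -1.873]
wrist_force: [-1.4, -0.2, -1.9]
width: 0.431
```

```bash
python3 -c "
from h import *
modpose();P,T=target(.436,.009,.02); delta(P,T)"
```

```text
seat(rail mm) [ 9.0635  0.663  18.9723] lip [21.6331  0.5241  9.9481] theta 0.4342356605353485 M rail [-0.0143  0.4342 -0.0037]
t 9.95 pos [ 0.5712 -0.1537  0.1343] q [-0.3373  0.1749  1.9458  0.0714  0.9643  0.7067] w 0.431 F [-1.38   -0.1604 -1.9162]
shift cm [-0.0889 -0.1903  0.0308] turn [-0.0067 -0.001  -0.0131]
```

```bash
python3 -c "
from h import *
P,T=target(.436,.009,.0212,.003); delta(P,T);P,T=target(.436,.003,.0211,.003); delta(P,T)"
```

```text
t 9.95 pos [ 0.5712 -0.1537  0.1343] q [-0.3373  0.1749  1.9458  0.0714  0.9643  0.7067] w 0.431 F [-1.38   -0.1604 -1.9162]
shift cm [-0.1974 -0.1938  0.0819] turn [-0.0067 -0.001  -0.0131]
t 9.95 pos [ 0.5712 -0.1537  0.1343] q [-0.3373  0.1749  1.9458  0.0714  0.9643  0.7067] w 0.431 F [-1.38   -0.1604 -1.9162]
shift cm [ 0.0678 -0.2271  0.6192] turn [-0.0067 -0.001  -0.0131]
```

Request:
arm_command(series=[[[0, 0, 0, -0.2, -0.1, 0.1, 0], [0, 0, 0, 0, 0, 0, 0]]])

```text
time: 10.15
tool_pos: [0.5696, -0.1533, 0.1359]
tcp_rot: [2.035, 0.504, -1.873]
wrist_force: [-0.1, -0.2, -2.9]
width: 0.43
```

```bash
python3 -c "
from h import *
modpose();P,T=target(.436,.004,.0211,.003); delta(P,T)"
```

```text
seat(rail mm) [ 8.7577  1.7074 21.0123] lip [21.3286  1.5659 11.9899] theta 0.4340935536326578 M rail [-0.0143  0.434  -0.0039]
t 10.15 pos [ 0.5696 -0.1533  0.1359] q [-0.3376  0.1701  1.9482  0.0715  0.9667  0.7067] w 0.430 F [-0.1109 -0.1547 -2.8697]
shift cm [ 0.1962 -0.1095  0.4206] turn [-0.0069 -0.0011 -0.0131]
```

Request:
arm_command(series=[[[0, 0, 0, 0.1, 0, 0.2, 0], [0, 0, 0, 0.1, 0, 0.2, 0], [0, 0, 0, 0, 0, 0, 0]]])

```text
time: 10.45
tool_pos: [0.5664, -0.1551, 0.1336]
tcp_rot: [2.036, 0.503, -1.872]
wrist_force: [-0.6, 0.0, -0.8]
width: 0.434
```

```bash
python3 -c "
from h import *
modpose();P,T=target(.436,.001,.0211,.003); delta(P,T)"
```

```text
seat(rail mm) [ 4.5614  1.3477 20.8197] lip [17.1428  1.2051 11.812 ] theta 0.4329308517596923 M rail [-0.0148  0.4329 -0.0038]
t 10.45 pos [ 0.5664 -0.1551  0.1336] q [-0.3427  0.1675  1.956   0.0727  0.9607  0.7006] w 0.434 F [-0.6185  0.0078 -0.8174]
shift cm [ 0.1276 -0.1375  0.3146] turn [-0.0069 -0.0023 -0.0136]
```

Request:
arm_command(series=[[[0, 0, 0, 0.08, 0, 0.2, 0], [0, 0, 0, 0.05, 0, 0.15, 0], [0, 0, 0, 0, 0, 0, 0]]])

```text
time: 10.75
tool_pos: [0.5632, -0.157, 0.132]
tcp_rot: [2.036, 0.503, -1.871]
wrist_force: [-0.3, -1.1, -0.6]
width: 0.434
```

```bash
python3 -c "
from h import *
modpose();P,T=target(.436,.0,.0211,.003); delta(P,T)"
```

```text
seat(rail mm) [ 0.4987  0.8818 21.298 ] lip [13.0803  0.7382 12.2906] theta 0.43291326478121644 M rail [-0.0151  0.4329 -0.0037]
t 10.75 pos [ 0.5632 -0.157   0.132 ] q [-0.3477  0.1647  1.9627  0.073   0.9568  0.6952] w 0.434 F [-0.3302 -1.0693 -0.6229]
shift cm [ 0.0406 -0.164   0.0147] turn [-0.0069 -0.0023 -0.014 ]
```

Request:
arm_command(series=[[[0, 0, 0, 0.05, 0, 0.15, 0], [0, 0, 0, 0.05, 0, 0.15, 0], [0, 0, 0, 0, 0, 0, 0]]])

```text
time: 11.05
tool_pos: [0.5623, -0.1578, 0.1315]
tcp_rot: [2.041, 0.502, -1.867]
wrist_force: [0.3, 0.3, -2.2]
width: 0.429
```

Run:
```python
from h import *
modpose();P,T=target(.436,.0,.0211,.003); delta(P,T)
b,d=bot.read_camera("scene"); np.savez("scene3.npz",im=b,d=d)
cv2.imwrite("pics/s3.png",cv2.resize(b[220:320,420:540],(720,600),interpolation=2))
```

```text
seat(rail mm) [-0.649   0.4738 21.3008] lip [11.9702  0.3219 12.3464] theta 0.42872581764102813 M rail [-0.0161  0.4287 -0.0039]
t 11.05 pos [ 0.5623 -0.1578  0.1315] q [-0.351   0.1622  1.967   0.0763  0.9517  0.6903] w 0.429 F [ 0.3464  0.253  -2.1977]
shift cm [-0.0068 -0.1944 -0.1066] turn [-0.0072 -0.0064 -0.0151]
```

View pics/s3.png

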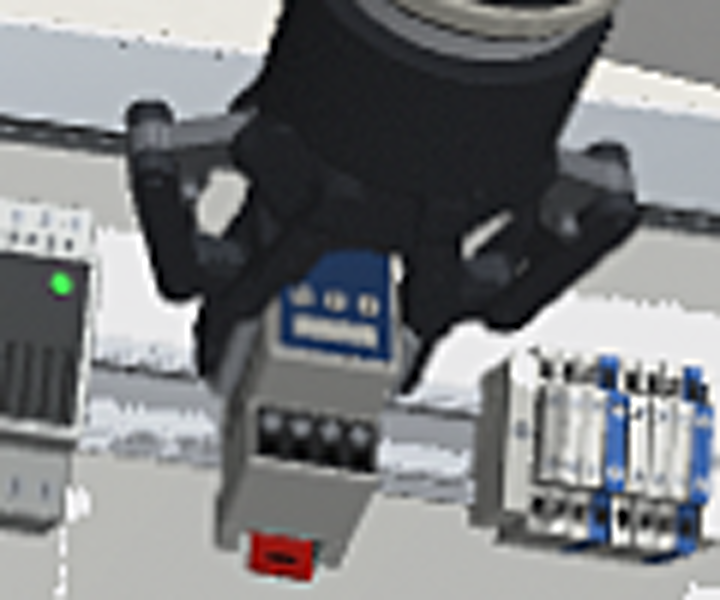

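Run:
```python
from h import *
z=np.load("scene3.npz"); im,d=z['im'],z['d']; W=cloud("scene",im,d)
g=np.load("grasp.npz"); s=bot.read_state(); T=R.from_rotvec(s['tcp_rot']).as_matrix(); M=T@g['R']; o=s['tool_pos']+T@g['t']
def fit(poly,nm):
    p=np.array(poly)/6+[420,220]-.5; m=np.zeros(d.shape,np.uint8); cv2.fillPoly(m,[np.round(p).astype(np.int32)],1)
    P=(W[m>0]-o)@M*1000; print(nm,*ransac(P))
fit([(255,465),(370,480),(345,540),(320,530),(240,525)],"end face x=-46")
fit([(275,350),(385,365),(370,420),(260,400)],"nose lower face x=-26")
fit([(285,280),(385,300),(385,355),(285,340)],"front z=72")
fit([(245,390),(255,360),(235,440),(225,530),(218,530),(230,420)],"left side")
for th in(.436,.3,.2,.1,.0): 
    P,T=target(th,-.0018+.0017*th/.436,.015+.013*np.sin(th)+.0006,.0015); delta(P,T)
```

```text
end face x=-46 [ 0.9999 -0.0118  0.006 ] [-45.5592  -0.2179  31.8622] 187 206
nose lower face x=-26 [ 0.9999 -0.0135 -0.0018] [-25.111    0.1409  59.5609] 166 203
front z=72 [0.0419 0.0203 0.9989] [-11.8823  -1.2667  71.223 ] 140 189
left side [-0.0011  0.9999  0.0143] [-25.9761  17.4825  24.8505] 63 63
t 11.10 pos [ 0.5622 -0.1579  0.1314] q [-0.351   0.1622  1.967   0.0761  0.9518  0.6904] w 0.428 F [ 2.5008  1.5953 -0.9669]
shift cm [-0.0015 -0.0465 -0.0977] turn [-0.0072 -0.0062 -0.0152]
t 11.10 pos [ 0.5622 -0.1579  0.1314] q [-0.351   0.1622  1.967   0.0761  0.9518  0.6904] w 0.428 F [ 2.5008  1.5953 -0.9669]
shift cm [ 0.1703 -0.0761  0.3764] turn [-0.0084  0.1295 -0.0062]
t 11.10 pos [ 0.5622 -0.1579  0.1314] q [-0.351   0.1622  1.967   0.0761  0.9518  0.6904] w 0.428 F [ 2.5008  1.5953 -0.9669]
shift cm [ 0.3439 -0.0975  0.7206] turn [-0.0092  0.2293  0.0005]
t 11.10 pos [ 0.5622 -0.1579  0.1314] q [-0.351   0.1622  1.967   0.0761  0.9518  0.6904] w 0.428 F [ 2.5008  1.5953 -0.9669]
shift cm [ 0.5557 -0.1184  1.0576] turn [-0.01    0.3291  0.0072]
t 11.10 pos [ 0.5622 -0.1579  0.1314] q [-0.351   0.1622  1.967   0.0761  0.9518  0.6904] w 0.428 F [ 2.5008  1.5953 -0.9669]
shift cm [ 0.804  -0.1387  1.3844] turn [-0.0107  0.4288  0.0139]
```

Request:
arm_command(series=[[[0, 0.06, 0, 0.08, 0, 0.14, 0], [0, 0.06, 0, 0.09, 0, 0.18, 0], [0, 0.06, 0, 0.09, 0, 0.18, 0], [0, 0, 0, 0, 0, 0, 0]]])

```text
time: 11.5
tool_pos: [0.5571, -0.1609, 0.1282]
tcp_rot: [2.22, 0.55, -1.688]
wrist_force: [1.0, 1.0, -1.8]
width: 0.427
```

```bash
cat > st.py <<'E'
from h import *
modpose()
for th in(.3,.2,.1,.0): 
    P,T=target(th,-.0018+.0017*th/.436,.015+.013*np.sin(th)+.0006,.0015); print(th,end=" ");delta(P,T)
E
python3 st.py
```

```text
seat(rail mm) [-1.4198  0.2771 18.8635] lip [12.6055  0.1828 12.3265] theta 0.2476411373278478 M rail [-0.0042  0.2476 -0.0051]
0.3 t 11.50 pos [ 0.5571 -0.1609  0.1282] q [-0.443   0.1009  2.066   0.2895  0.8289  0.4566] w 0.427 F [ 0.9539  0.9725 -1.7882]
shift cm [-0.0577 -0.095  -0.2594] turn [-0.0048 -0.0521 -0.007 ]
0.2 t 11.50 pos [ 0.5571 -0.1609  0.1282] q [-0.443   0.1009  2.066   0.2895  0.8289  0.4566] w 0.427 F [ 0.9539  0.9725 -1.7882]
shift cm [ 0.0509 -0.1175  0.1105] turn [-0.0062  0.0477 -0.0003]
0.1 t 11.50 pos [ 0.5571 -0.1609  0.1282] q [-0.443   0.1009  2.066   0.2895  0.8289  0.4566] w 0.427 F [ 0.9539  0.9725 -1.7882]
shift cm [ 0.1984 -0.1395  0.4801] turn [-0.0076  0.1474  0.0064]
0.0 t 11.50 pos [ 0.5571 -0.1609  0.1282] q [-0.443   0.1009  2.066   0.2895  0.8289  0.4566] w 0.427 F [ 0.9539  0.9725 -1.7882]
shift cm [ 0.3836 -0.1608  0.8464] turn [-0.009   0.2472  0.0131]
```

Request:
arm_command(series=[[[0, 0.05, 0, 0.05, 0, 0.12, 0], [0, 0.05, 0, 0.08, 0, 0.17, 0], [0, 0.05, 0, 0.08, 0, 0.17, 0], [0, 0, 0, 0, 0, 0, 0]]], newtons=100)

```text
time: 11.9
tool_pos: [0.5527, -0.1633, 0.1255]
tcp_rot: [2.355, 0.588, -1.532]
wrist_force: [7.2, 3.6, -5.0]
width: 0.414
```

```bash
python3 st.py
```

```text
seat(rail mm) [-1.8478  0.2242 17.7728] lip [12.9825  0.1604 13.356 ] theta 0.10089741082047587 M rail [ 0.0072  0.1009 -0.006 ]
0.3 t 11.90 pos [ 0.5527 -0.1633  0.1255] q [-0.526   0.071   2.1394  0.5144  0.7683  0.2062] w 0.414 F [ 7.2388  3.5511 -4.9677]
shift cm [-0.0598 -0.1047 -0.8287] turn [-0.0017 -0.1992 -0.0059]
0.2 t 11.90 pos [ 0.5527 -0.1633  0.1255] q [-0.526   0.071   2.1394  0.5144  0.7683  0.2062] w 0.414 F [ 7.2388  3.5511 -4.9677]
shift cm [-0.0066 -0.128  -0.4471] turn [-0.0036 -0.0995  0.0009]
0.1 t 11.90 pos [ 0.5527 -0.1633  0.1255] q [-0.526   0.071   2.1394  0.5144  0.7683  0.2062] w 0.414 F [ 7.2388  3.5511 -4.9677]
shift cm [ 0.0852 -0.1508 -0.0598] turn [-0.0056  0.0003  0.0076]
0.0 t 11.90 pos [ 0.5527 -0.1633  0.1255] q [-0.526   0.071   2.1394  0.5144  0.7683  0.2062] w 0.414 F [ 7.2388  3.5511 -4.9677]
shift cm [ 0.2147 -0.1729  0.3296] turn [-0.0075  0.1001  0.0143]
```

Request:
arm_command(series=[[[0, 0.02, 0, 0.15, 0, 0, 0], [0, 0.05, 0, 0.15, 0, 0.1, 0], [0, 0.05, 0, 0.15, 0, 0.15, 0], [0, 0, 0, 0, 0, 0, 0]]])

```text
time: 12.3
tool_pos: [0.5508, -0.1649, 0.1225]
tcp_rot: [2.448, 0.622, -1.403]
wrist_force: [4.8, 1.6, -8.1]
width: 0.414
```

```bash
python3 st.py | tail -3; python3 st.py | head -1
```

```text
shift cm [-0.0454 -0.1977 -0.4168] turn [ 0.0013 -0.1119  0.0101]
0.0 t 12.30 pos [ 0.5508 -0.1649  0.1225] q [-0.5908  0.067   2.1878  0.7081  0.7536 -0.017 ] w 0.414 F [ 4.7965  1.5821 -8.0873]
shift cm [ 0.0398 -0.2224 -0.0156] turn [-0.0011 -0.0122  0.0171]
seat(rail mm) [-1.405  -0.0865 15.9139] lip [13.8258 -0.0579 13.1804] theta -0.010936929414072597 M rail [ 0.0179 -0.0109 -0.0014]
```

Run:
```python
from h import *
b,d=bot.read_camera("scene"); np.savez("scene4.npz",im=b,d=d)
cv2.imwrite("pics/s4.png",cv2.resize(b[220:320,420:540],(720,600),interpolation=2))
```

```text
(no output)
```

View pics/s4.png

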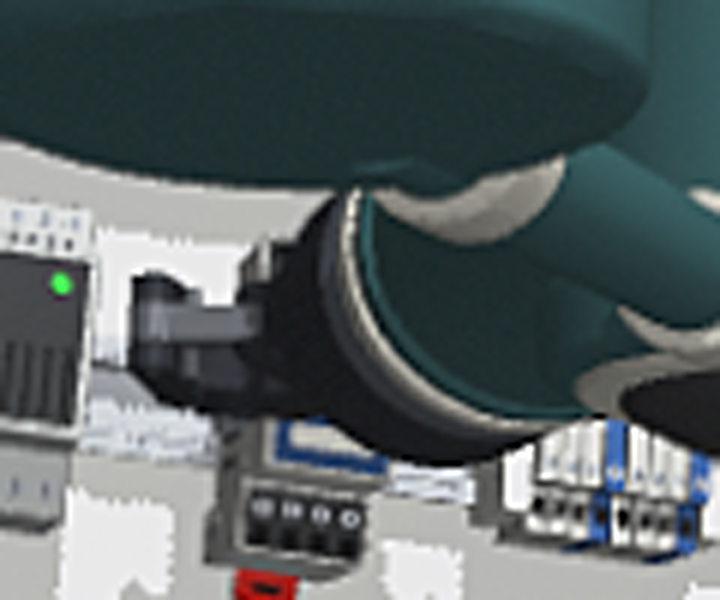

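```bash
cat >> h.py <<'E'
def railpts(n,d,poly,k,off):
    W=cloud(n,None,d); p=np.array(poly)/k+off-.5; m=np.zeros(d.shape,np.uint8); cv2.fillPoly(m,[np.round(p).astype(np.int32)],1)
    # per-camera rail origin from the first fit
    o={"scene":np.array([.5727,-.154,.0761]),"top":np.array([.5744,-.1524,.0775])}[n]
    P=(W[m>0]-o)@RR*1000; return P
E
python3 - <<'E'
from h import *
d=np.load("scene4.npz")['d']
for nm,poly in dict(front=[(285,435),(375,455),(370,470),(285,455)],term=[(255,492),(360,508),(355,550),(248,540)],left=[(245,435),(250,500),(238,545),(225,540),(235,450)]).items():
    P=railpts("scene",d,poly,6,[420,220]); print(nm,np.median(P,0),*ransac(P))
E
```

```text
front [-20.351   -0.5504  78.0767] [-0.0198  0.0041  0.9998] [-20.3046   0.0797  78.0837] 45 63
term [-36.7756  -0.9687  55.0622] [ 0.05   -0.0255  0.9984] [-36.75    -1.3637  54.9336] 110 163
left [-30.7053  16.8024  48.6405] [0.0248 0.9993 0.0276] [-29.9563  16.8221  47.2796] 57 60
```

Request:
arm_command(series=[[[0, 0.03, 0, 0.2, 0, 0.1, 0], [0, 0.03, 0, 0.3, 0, 0.1, 0], [0, 0, 0, 0.3, 0, 0, 0], [0, 0, 0, 0, 0, 0, 0]]])

```text
time: 12.75
tool_pos: [0.5529, -0.166, 0.123]
tcp_rot: [2.483, 0.644, -1.332]
wrist_force: [12.3, 3.7, -17.6]
width: 0.408
```

```bash
python3 st.py | tail -2; python3 st.py | head -1;python3 - <<'E'
from h import *
b,d=bot.read_camera("scene"); np.savez("scene5.npz",im=b,d=d)
cv2.imwrite("pics/s5.png",cv2.resize(b[220:320,420:540],(720,600),interpolation=2))
E
```

```text
0.0 t 12.75 pos [ 0.5529 -0.166   0.123 ] q [-0.6197  0.0725  2.2024  0.8007  0.7599 -0.1331] w 0.408 F [ 12.3257   3.6772 -17.6181]
shift cm [ 0.0076 -0.4238  0.1163] turn [ 0.0132 -0.067   0.0186]
seat(rail mm) [ 2.0938 -1.7922 15.5402] lip [17.45   -1.5526 13.648 ] theta -0.06561922701904485 M rail [ 0.0233 -0.0657  0.012 ]
```

View pics/s5.png

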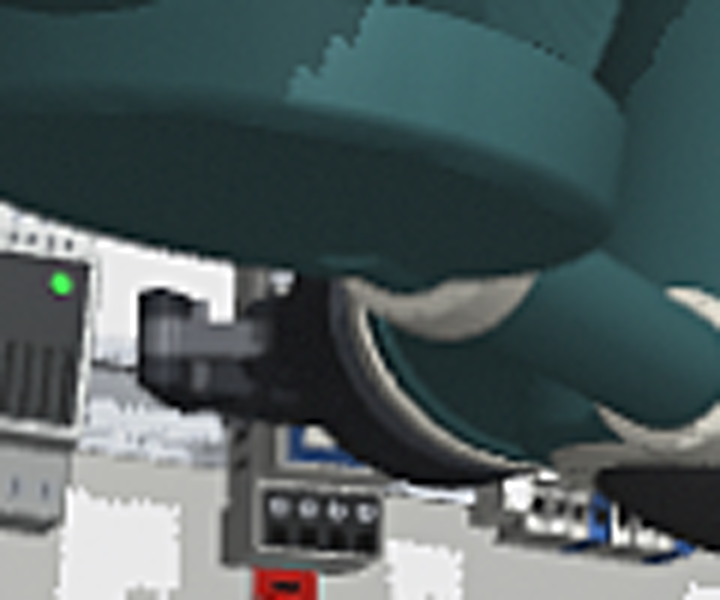

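Run:
```python
from h import *
for f,polys in (("scene4",dict(front=[(285,435),(375,455),(370,470),(285,455)],end=[(225,545),(240,555),(345,570),(340,578),(300,572),(235,565)],red=[(238,575),(295,580),(290,600),(235,598)])),("scene5",dict(front=[(295,440),(330,450),(360,462),(295,455)],term=[(270,492),(375,508),(370,550),(266,540)],left=[(262,435),(267,500),(255,545),(235,540),(245,450)],end=[(240,555),(355,570),(350,575),(240,565)],red=[(258,575),(312,580),(310,600),(256,598)]))):
  d=np.load(f+".npz")['d']
  for nm,poly in polys.items():
    P=railpts("scene",d,poly,6,[420,220]); print(f,nm,np.median(P,0),P.min(0),P.max(0),*ransac(P))
  W=cloud("scene",None,d); im=np.load(f+".npz")['im']; hsv=cv2.cvtColor(im,cv2.COLOR_BGR2HSV)
  m=((hsv[...,0]<8)|(hsv[...,0]>172))&(hsv[...,1]>150); m[:300]=0; m[340:]=0; m[:,:440]=0; m[:,500:]=0
  P=(W[m]-np.array([.5727,-.154,.0761]))@RR*1000; print("red",len(P),np.median(P,0),np.percentile(P,3,0),np.percentile(P,97,0))
```

```text
scene4 front [-20.351   -0.5504  78.0767] [-24.1919 -13.3876  75.0038] [-16.8058  11.2094  81.8052] [-0.0198  0.0041  0.9998] [-20.3046   0.0797  78.0837] 45 63
scene4 end [-46.6474   0.3044  40.3869] [-47.1822 -23.5164   0.7543] [-42.5898  18.156   53.4386] [ 0.9999 -0.0134 -0.0018] [-46.6126   0.9166  38.8083] 58 60
scene4 red [-50.2789  -0.0854  14.6744] [-54.7284  -8.5729  12.4205] [-46.1103   9.1052  17.6558] [-0.1642  0.051   0.9851] [-50.0672  -0.0282  14.4709] 37 53
red 47 [-50.2789   0.4319  14.7359] [-54.3584  -7.3014  13.1018] [-46.4283   8.4551  17.3292]
scene5 front [-20.4697   2.8272  78.6148] [-37.6179  -6.8001  76.3464] [-17.9149  11.9418 165.131 ] [ 0.5599 -0.0831  0.8244] [-20.1167   0.8776  78.4152] 20 26
scene5 term [-35.9218  -5.267   55.2112] [-43.8016 -21.0335  50.5251] [-28.5334  10.2501  58.1335] [ 0.077  -0.044   0.9961] [-36.0387  -4.6068  54.9034] 102 158
scene5 left [-29.6452  13.4619  50.0366] [-43.9225   9.8409  28.8259] [-12.8617  14.851   64.7823] [-0.0655  0.9968  0.0461] [-29.7898  13.3886  47.937 ] 73 86
scene5 end [-45.1221  -4.0453  31.682 ] [-46.3559 -21.2235  -0.6186] [-42.8879  12.6799  48.8188] [0.9978 0.0532 0.0396] [-44.9612  -4.3666  30.9804] 49 49
scene5 red [-49.6409  -4.9266  14.1919] [-53.5691 -13.8251  -1.3835] [-44.9971   3.7659  17.774 ] [ 0.4902 -0.0397  0.8707] [-48.7562  -3.8202  14.6094] 30 53
red 45 [-49.0577  -5.5897  14.2505] [-52.8373 -13.9909  11.6084] [-44.5391   1.9607  16.4767]
```

Request:
arm_command(series=[[[0, -0.04, 0, 0, 0.05, 0.1, 0], [0, -0.02, 0, 0, 0.05, 0.1, 0], [0, 0, 0, 0, 0, 0, 0]]], newtons=40)

```text
time: 13.1
tool_pos: [0.5541, -0.1659, 0.1234]
tcp_rot: [2.432, 0.634, -1.404]
wrist_force: [-11.6, -5.9, 3.8]
width: 0.409
```

```bash
python3 st.py | tail -2; python3 st.py | head -1
```

```text
0.0 t 13.10 pos [ 0.5541 -0.1659  0.1234] q [-0.5864  0.0741  2.1755  0.6945  0.7598 -0.0153] w 0.409 F [-11.6039  -5.9366   3.7771]
shift cm [-0.0024 -0.4626  0.2299] turn [ 0.0132 -0.0055  0.0215]
seat(rail mm) [ 1.0129 -2.1465 15.4129] lip [16.2231 -1.8863 12.5791] theta -0.004019542678097016 M rail [ 0.022  -0.0042  0.013 ]
```

Request:
arm_command(series=[[[0, 0, 0, -0.05, 0, 0, 0.5], [0, 0, 0, 0, 0, 0, 0.55], [0, 0, 0, 0, 0, 0, 0.6], [0, 0, 0, 0, 0, 0, 0.6]]])

```text
time: 13.5
tool_pos: [0.5552, -0.165, 0.1238]
tcp_rot: [2.429, 0.637, -1.404]
wrist_force: [0.4, 0.4, -0.4]
width: 0.601
```

```bash
python3 st.py | tail -2
python3 - <<'E'
from h import *
b,d=bot.read_camera("scene"); np.savez("scene6.npz",im=b,d=d)
cv2.imwrite("pics/s6.png",cv2.resize(b[220:320,420:540],(720,600),interpolation=2))
E
```

```text
0.0 t 13.50 pos [ 0.5552 -0.165   0.1238] q [-0.5837  0.0754  2.1729  0.6923  0.7611 -0.013 ] w 0.601 F [ 0.4183  0.4188 -0.3701]
shift cm [-0.0349 -0.4447  0.3686] turn [ 0.0155 -0.0046  0.0232]
```

View pics/s6.png

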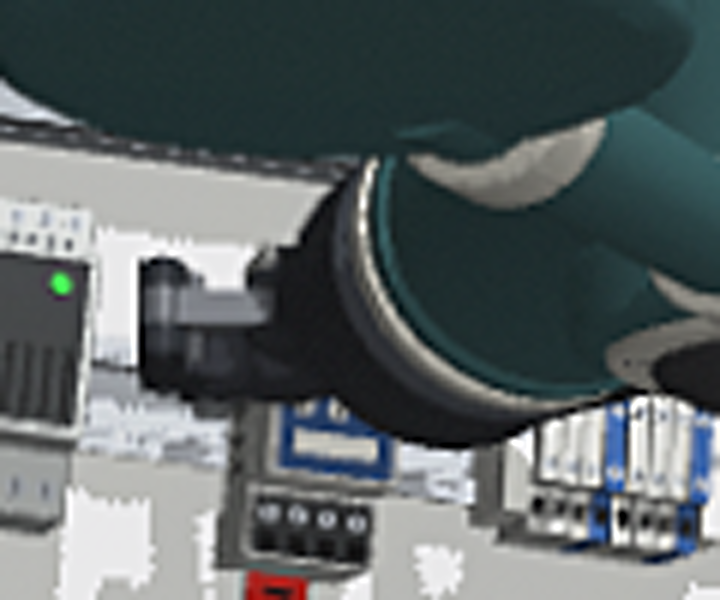

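Released; the module (red clip at crop (275,585), front bar at (335,445)) stays on the rail. Retract along the tool axis and look properly.

Request:
arm_command(series=[[[0, 0, 0, -1, 0, 0, 0.6], [0, 0, 0, -3, 0, 0, 0.6], [0, 0, 0, -4, 0, 0, 0.6], [0, 0, 0, -4, 0, 0, 0.6], [0, 0, 0, -4, 0, 0, 0.6], [0, 0, 0, -4, 0, 0, 0.6], [0, 0, 0, 0, 0, 0, 0.6]]])

```text
time: 14.25
tool_pos: [0.4623, -0.2149, 0.3057]
tcp_rot: [2.426, 0.636, -1.41]
wrist_force: [0.3, -0.9, 0.6]
width: 0.601
```

Run:
```python
from h import *
s=bot.read_state(); print(s['time'],s['tool_pos'])
for n in("scene","top"):
    b,d=bot.read_camera(n); np.savez(n+"7.npz",im=b,d=d)
b=np.load("scene7.npz")['im'];cv2.imwrite("pics/s7.png",cv2.resize(b[220:320,420:540],(720,600),interpolation=2))
b=np.load("top7.npz")['im'];cv2.imwrite("pics/t7.png",cv2.resize(b[120:290,350:530],(635,600),interpolation=2))
```

```text
14.25 [ 0.4623 -0.2149  0.3057]
```

View pics/s7.png

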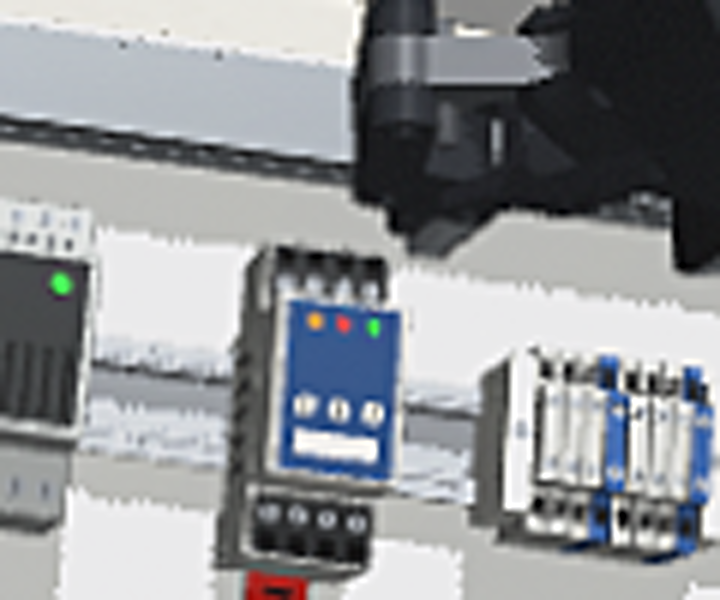

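View pics/t7.png

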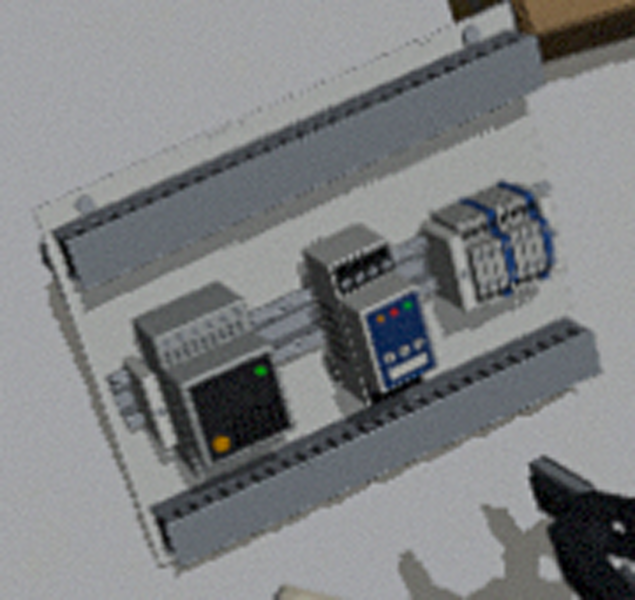

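Run:
```python
from h import *
for n in("scene","top"):
    z=np.load(n+"7.npz"); d=z['d']; im=z['im']; W=cloud(n,None,d); hsv=cv2.cvtColor(im,cv2.COLOR_BGR2HSV)
    o={"scene":np.array([.5727,-.154,.0761]),"top":np.array([.5744,-.1524,.0775])}[n]
    Pr=(W-o)@RR*1000
    blue=(hsv[...,0]>100)&(hsv[...,0]<125)&(hsv[...,1]>90)&(np.abs(Pr[...,0])<35)&(np.abs(Pr[...,1])<30)&(Pr[...,2]>60)
    m=cv2.morphologyEx(blue.astype(np.uint8),cv2.MORPH_CLOSE,np.ones((5,5))); P=Pr[m>0]
    print(n,"blue med",np.median(P,0),np.percentile(P,[2,98],0).tolist(),*ransac(P))
    c=max(cv2.findContours(m,0,2)[0],key=cv2.contourArea)
    h=(onplane(n,c.reshape(-1,2),o+RR[:,2]*.0775,RR[:,2])-o)@RR*1000; print(cv2.minAreaRect(h[:,:2].astype(np.float32)))
    red=((hsv[...,0]<8)|(hsv[...,0]>172))&(hsv[...,1]>150)&(np.abs(Pr[...,0]+50)<12)&(np.abs(Pr[...,1])<30)&(Pr[...,2]<30)
    if red.sum(): P=Pr[red];print("red",len(P),np.median(P,0),np.percentile(P,[3,97],0).tolist())
d=np.load("scene7.npz")['d']
for nm,poly in dict(nose=[(275,475),(395,490),(385,500),(265,490)],end=[(240,555),(350,568),(345,573),(230,562)],left=[(262,300),(250,500),(238,545),(225,540),(255,300)]).items():
    P=railpts("scene",d,poly,6,[420,220]); print(nm,np.median(P,0),*ransac(P))
d=np.load("top7.npz")['d']
for nm,poly in dict(topend=[(318,248),(360,228),(380,250),(335,265)],left=[(320,280),(365,380),(350,370),(335,330)]).items():
    P=railpts("top",d,poly,3.527,[350,120]); print("top",nm,np.median(P,0),*ransac(P))
```

```text
scene blue med [-2.0293 -2.5018 78.089 ] [[-30.51311404513615, -17.97373934029522, 75.54714374017058], [19.994976539716724, 14.046451984300534, 376.6586440433678]] [-0.0203  0.0007  0.9998] [-1.7763 -2.7144 78.2211] 323 513
((-2.4677162170410156, -2.658055305480957), (46.69820785522461, 29.702516555786133), 0.8761869668960571)
red 45 [-50.3539  -2.8969  13.5252] [[-54.4693797275291, -10.728186941167845, 11.263943022102007], [-46.34180916682961, 4.756106878391554, 16.093362893506026]]
top blue med [ 12.3369  16.1985 374.4877] [[-19.11817311646804, -21.676368376973727, 76.70854692964558], [33.336552717413205, 27.68047402715069, 483.4633621244595]] [0.2434 0.9685 0.0523] [ 12.4721  19.5021 409.2275] 839 2821
((-231.73046875, -185.04898071289062), (323.4498596191406, 97.98375701904297), 36.323097229003906)
nose [-27.5323  -4.8303  63.161 ] [0.9998 0.0207 0.0031] [-27.611   -3.9625  64.4303] 62 65
end [-47.2519   0.1762  48.2625] [ 0.9997  0.0143 -0.0183] [-47.1659  -0.0535  46.3615] 42 42
left [-12.6922  14.9192  40.9467] [ 0.0044  0.9996 -0.0267] [-11.0992  15.0174  40.4184] 129 131
top topend [43.7905 -1.5805 45.3422] [0.9982 0.0292 0.0516] [43.8238 -1.7139 43.6285] 88 109
top left [-6.1267 14.6812 42.7219] [-0.0256  0.9995 -0.016 ] [-4.1205 14.7205 43.2029] 78 78
```

Run:
```python
from h import *
for f in("scene0","scene7","top0"):
    z=np.load(f+".npz"); im=z['im']; hsv=cv2.cvtColor(im,cv2.COLOR_BGR2HSV); r=np.zeros(im.shape[:2],bool)
    if f[0]=="s": r[200:270,190:260]=1
    else: r[235:300,180:230]=1
    m=r&(hsv[...,0]>15)&(hsv[...,0]<32)&(hsv[...,1]>150); print(f,"amber px",np.argwhere(m)[:,::-1].mean(0),m.sum())
# clip protrusion past end face while on the desk
z=np.load("scene0.npz"); im=z['im']; W=cloud("scene",None,z['d']); hsv=cv2.cvtColor(im,cv2.COLOR_BGR2HSV)
m=((hsv[...,0]<8)|(hsv[...,0]>172))&(hsv[...,1]>150); m[:265]=0;m[285:]=0;m[:,:250]=0;m[:,:]&=True;m[:,270:]=0
a=np.radians(-33.2); x=(W[m]-[.4613,.1926,0])@np.array([np.cos(a),np.sin(a),0])*1000; print("desk red x",len(x),np.median(x),np.percentile(x,[3,97]))
s=bot.read_state(); print(s['time'],s['joint_vel'])
```

```text
scene0 amber px [222.7657 224.1086] 175
scene7 amber px [222.6552 224.0977] 174
top0 amber px [201.3772 262.6335] 281
desk red x 26 -49.83290536554739 [-53.2804 -45.6933]
14.35 [ 0.0172  0.037   0.0461 -0.0006 -0.0087 -0.0025]
```

Request:
arm_command(series=[[[0, 0, 0, 0, 0, 0, 0.6], [0, 0, 0, 0, 0, 0, 0.6]]])

```text
time: 14.55
tool_pos: [0.4607, -0.2117, 0.2981]
tcp_rot: [2.426, 0.646, -1.421]
wrist_force: [-0.4, -0.4, -0.3]
width: 0.602
```

```bash
python3 -c "
from h import *
print(bot.finish_job())"
```

```text
the job is handed in; nothing more can be done
None
```

The replacement amplifier is mounted on the rail in the free space, and I handed the job in at about 14.6 s; no verdict was reported. I gripped it by its flat sides and hooked the lip under the upper edge with the module tilted about 0.43 rad. Still gripping, I rotated it down to flush, then let go and backed the gripper clear.

**Last checks, from the cameras after release:**
- **Seating:** the foot end face sits at x ≈ -47 mm on the rail, so the origin is at about -1.2 mm, with y ≈ -2.7 mm. The front is about 78 mm off the plate, where flush would be 77.5 mm.
- **Tilt and yaw:** both within about 0.02 rad of flush on most faces. The noisiest fit, the top end face in the top camera, gave 0.05 rad of tilt.
- **Clip:** it sticks out 53.3 mm from the origin, the same as it did on the desk, so I take it as sprung home. I judged this from the picture only; I did not press the front as a separate test.
- **Old module:** it has not moved (its amber patch shifted about 0.1 pixel).

**What went less cleanly:**
- The module sat about 4° askew in the jaws after the grasp. I measured that and corrected for it before hooking.
- I made one extra push after it was probably already seated. That loaded the wrist to about 20 N and slid the module a few mm along the rail, within limits.
- The top camera's blue-front measurement at the end failed because the mask took in other pixels. The front figures come from the scene camera only.

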